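Load the parts cleaner with its ratchet basket lift

TASK

Take the cover off the parts cleaner and lay it flat on the rubber mat, then raise the empty basket by its crossbar to its highest notch so that the pawl holds it there by itself, and put every piston that is on the bench into it. Then lift the pawl's lever until the loaded basket has sunk fully down, and put the cover back so that it lies flat and square over the whole opening. Leave everything else on the bench where it is.

Things in the scene. Friction and masses are not known exactly. Their poses are not given: they have to be found in the camera images.
- rim (a point): Centre of the top rim of the parts cleaner, a grey open-topped steel tank fixed to the bench, 170 x 226 mm outside and 110 mm tall (walls 18 mm, opening 134 x 190 mm); this point is 110 mm above the bench, its x axis runs along the short side, y along the long side towards the end with the ratchet mast. The black panel with small knobs on its far face is only decoration.
- cover_grip (a point): Middle of the black bar grip of the loose flat aluminium cover (160 x 216 x 5 mm, about 0.4 kg). The bar is 16 mm wide (x), 80 mm long (y), 12 mm high and stands clear of the plate on two feet, its top 37 mm above the cover's underside; this point is 29 mm above the cover's underside and over its centre. Axes: x along the short side, y along the long side, z up. At the start the cover lies centred over the cleaner's opening, its underside on the rim.
- mat_top (a point): Centre of the upper face of the black rubber mat fixed to the bench, 190 (x) x 240 (y) x 3 mm; empty at the start.
- basket_floor (a point): Centre of the upper face of the floor of the steel basket that rides up and down in the tank: inside 114 (x) x 172 (y) mm, rim 15 mm above its floor. 15 mm above the bench when the basket is down. Axes as those of the rim point. A 20 mm wide hanger strip rises 80 mm from the middle of its +y end and leads through a slot in the tank's end wall to the toothed rail outside.
- lift_handle (a point): Middle of the black crossbar on top of the toothed rail that carries the basket: 70 mm along the rim's x, 20 mm thick along the rim's y, 16 mm high. It stands 124 mm from the rim's centre towards +y, 175 mm above the bench when the basket is down, and moves up with the basket; below it is a neck 10 mm thick for 38 mm. Axes as those of the rim point.
- pawl_tab (a point): Middle of the black tab at the outer end of the pawl's lever: 18 mm wide along the rim's x, 22 mm long, 18 mm high, free underneath. It stands 206 mm from the rim's centre towards +y and 134 mm above the bench at rest. The pawl hinges about a line parallel to the rim's x, 75 mm nearer the tank and 6 mm lower than the tab.
- basket (a joint): Height of the basket in m above its lowest position: 0 is fully down, the stop at the top is 0.100. Going up, the sprung pawl clicks under one tooth of the rail every 18 mm and then holds the basket at 0.018, 0.036, 0.054, 0.072 or 0.090 (the highest notch); lift a few mm beyond a notch for it to catch. Raising the empty basket takes 6 to 12 N at up to 0.08 m/s. With the pawl lifted the basket sinks by its own weight, damped, in 1 to 3 s.
- pawl (a joint): Angle of the pawl in rad: 0 at rest in the teeth (a spring pulls it back there), growing as the tab is lifted; from about 0.25 (tab raised some 19 mm) the teeth are free, the stop is at 0.6. Lifting takes 3 to 9 N at the tab.
- piston0_mid (a point): Centre (half-way up) of a pump piston, loose on the bench, standing upright at the start (in the basket it may stand or lie): 48 mm tall, steel body 38 mm across for the lower 36 mm, a short 18 mm neck, and a 34 mm shoe 6 mm thick on top; about 0.18 kg; its z axis points from foot to shoe. Two or three of the four pistons are present.
- piston1_mid (a point): Centre (half-way up) of a pump piston, loose on the bench, standing upright at the start (in the basket it may stand or lie): 48 mm tall, steel body 38 mm across for the lower 36 mm, a short 18 mm neck, and a 34 mm shoe 6 mm thick on top; about 0.18 kg; its z axis points from foot to shoe. Two or three of the four pistons are present.
- piston2_mid (a point): Centre (half-way up) of a pump piston, loose on the bench, standing upright at the start (in the basket it may stand or lie): 48 mm tall, steel body 38 mm across for the lower 36 mm, a short 18 mm neck, and a 34 mm shoe 6 mm thick on top; about 0.18 kg; its z axis points from foot to shoe. Two or three of the four pistons are present.
- piston3_mid (a point): Centre (half-way up) of a pump piston, loose on the bench, standing upright at the start (in the basket it may stand or lie): 48 mm tall, steel body 38 mm across for the lower 36 mm, a short 18 mm neck, and a 34 mm shoe 6 mm thick on top; about 0.18 kg; its z axis points from foot to shoe. Two or three of the four pistons are present.
- thrust_ring: A flat dark ring, 70 mm across, 8 mm thick; not part of the job, to be left where it is. Origin at the centre of its underside.
- retainer: A flat steel ring, 80 mm across, 6 mm thick; not part of the job, to be left where it is. Origin at the centre of its underside.
- torch: A green torch standing upright, 140 mm tall, 48 mm across at its foot; not part of the job, to be left where it is. Origin at the centre of its underside.
- hammer: A hammer lying down; not part of the job, to be left where it is. Origin at the centre of its underside (handle along -x).
- wrench: A wrench lying down; not part of the job, to be left where it is. Origin at the centre of its underside (handle along -x).
- bearing: A dark stepped bearing, 60 mm across, 30 mm tall; not part of the job, to be left where it is. Origin at the centre of its underside.
- plug: A brass plug, 32 mm across, 34 mm tall; not part of the job, to be left where it is. Origin at the centre of its underside.
There are look-alikes about, which are no part of the job. What is shaped like the part that bears piston2_mid but pink or turquoise is not meant.

How it is judged:
On the way, in this order (a step that is already met when the one before it is completed fails the run):
1. the cover lies flat on the mat, let go, while the basket is down (x of cover_grip in the frame of mat_top between -0.06 and 0.06 m and y of cover_grip in the frame of mat_top between -0.07 and 0.07 m and height (world z) of cover_grip below 0.037 m and angle between cover_grip's own z axis and vertical below 0.06 rad and contact force between the fingers and anything else below 0.3 N and value of joint basket below 0.005 m), for 0.2 s.
2. the basket hangs on the pawl in its highest notch, let go (value of joint basket between 0.085 and 0.095 m and value of joint pawl below 0.1 rad and contact force between the fingers and anything else below 0.3 N), for 0.3 s.
3. every piston is in the raised basket, let go (all of step 2 and x of piston0_mid in the frame of basket_floor between -0.06 and 0.06 m and y of piston0_mid in the frame of basket_floor between -0.089 and 0.089 m and z of piston0_mid in the frame of basket_floor between 0.004 and 0.045 m and x of piston1_mid in the frame of basket_floor between -0.06 and 0.06 m and y of piston1_mid in the frame of basket_floor between -0.089 and 0.089 m and z of piston1_mid in the frame of basket_floor between 0.004 and 0.045 m and x of piston2_mid in the frame of basket_floor between -0.06 and 0.06 m and y of piston2_mid in the frame of basket_floor between -0.089 and 0.089 m and z of piston2_mid in the frame of basket_floor between 0.004 and 0.045 m and x of piston3_mid in the frame of basket_floor between -0.06 and 0.06 m and y of piston3_mid in the frame of basket_floor between -0.089 and 0.089 m and z of piston3_mid in the frame of basket_floor between 0.004 and 0.045 m), for 0.2 s.
4. the loaded basket is fully down (value of joint basket below 0.005 m and x of piston0_mid in the frame of basket_floor between -0.06 and 0.06 m and y of piston0_mid in the frame of basket_floor between -0.089 and 0.089 m and z of piston0_mid in the frame of basket_floor between 0.004 and 0.045 m and x of piston1_mid in the frame of basket_floor between -0.06 and 0.06 m and y of piston1_mid in the frame of basket_floor between -0.089 and 0.089 m and z of piston1_mid in the frame of basket_floor between 0.004 and 0.045 m and x of piston2_mid in the frame of basket_floor between -0.06 and 0.06 m and y of piston2_mid in the frame of basket_floor between -0.089 and 0.089 m and z of piston2_mid in the frame of basket_floor between 0.004 and 0.045 m and x of piston3_mid in the frame of basket_floor between -0.06 and 0.06 m and y of piston3_mid in the frame of basket_floor between -0.089 and 0.089 m and z of piston3_mid in the frame of basket_floor between 0.004 and 0.045 m), for 0.2 s.
At the end, for the whole second after the job is handed in: The basket is fully down (within 5 mm) with every piston in it, the pawl is back at rest, and the cover lies flat on the rim, centred over the opening within 14 mm and square to it within 0.1 rad (all of step 4 and value of joint pawl below 0.1 rad and horizontal distance between cover_grip and rim below 0.014 m and angle between the y axis of cover_grip and the y axis of rim, either way round below 0.1 rad and angle between cover_grip's own z axis and vertical below 0.04 rad and z of cover_grip in the frame of rim between 0.025 and 0.033 m); the robot touches nothing.
It fails at once if one of the other things on the bench is pushed more than 40 mm away (distance of any of thrust_ring, retainer, torch, hammer, wrench, bearing, plug from where it was at the start of the episode above 0.04 m).
Of piston0, piston1, piston2, piston3 only 2 to 3 are there at a start; the rules pass over those that are not, and their reading is None.
At some moment in a run one of piston0, piston1, piston2, piston3 may be knocked a few centimetres aside while the robot is not near it.
It also fails if it takes over 208 s, if anything falls off the work surface, if the arm or the gripper's body presses on something with over 40 N, if the wrist force passes 120 N, or if a joint passes its speed limit or range.

ROBOT

A 7-joint arm with a two-finger parallel gripper is mounted at the origin on the work surface. World frame = base frame: x ahead of the robot, y to its left, z up, the work surface at z = 0. Lengths are in m, angles in rad, forces in N, time in s.
With the tool pointing down it reaches from about 0.4 to 0.85 m from the base axis. Payload 10.4 kg.
Tool frame: the origin (TCP) lies between the finger pads; the fingertips stand 14 mm ahead of it and the grasp point (between the pads) lies 5 mm behind it; z points along the fingers, y is the direction in which the jaws open and shut (so a half turn about z gives the same grasp; the last joint's range is limited). The gripper opens to 87 mm and grips with 3 to 60 N. Pads are 19 mm wide; open, the fingers measure 117 mm over their backs; the gripper's body (75 mm by 190 mm) begins 51 mm behind the grasp point.
Start: joints at [1.131, 0.332, -0.065, 1.46, 0.022, 1.35, -0.088], TCP at [0.253, -0.572, 0.237] pointing down, gripper open.
Joint ranges: [-2.6, 2.6], [-0.5, 2.12], [-1.47, 1.34], [0.16, 2.42], [-1.27, 4.41], [0.06, 2.06], [-2.6, 2.6]. Speed limits (rad/s): [2.22, 2.22, 2.79, 2.79, 3.14, 3.14, 3.14].

INTERFACE

Orientations are given as a unit quaternion [x, y, z, w].
In Python, from bench import readout, camera, calibration, order gives the robot as it stands.
- The arm moves only by the tool apply_moves, never from a script. Its argument "deltas" is a list of rows, each an object with "translation": the shift along the world's x, y, z in m, a list of three; "turn": the turn, a rotation vector about the world's x, y, z in rad, a list of three; "hand": the finger opening in m, from 0 to 0.087. A call has 1 to 5 rows; each row shifts and turns the pose as measured when the row begins; what a row does not reach is not made up. A row lasts 1/10 s, in which the tool goes at most 50 mm and 8.59 degrees, less where a joint would pass 70% of its speed; a pose out of reach is approached as far as the arm can. A call with a gripper value outside its range is refused whole. The fingers move at their own pace and stop on an object; "newtons" is the grip in N (left out, the last holds). Time passes only in rows, so rows that do not move let the fingers close. It gives the time, the measured TCP pose, the force and the opening at its end, in the units of the state.
- readout.read_state(): the state, without advancing time (a new reading comes with each control period).
- camera(name): name is "scene" or "side" or "wrist"; returns the picture (384x512x3 uint8, red, green, blue); there is no depth.
- calibration(name): a dict with "fx", "fy", "cx", "cy" (pixels), "extrinsics" (4x4, takes a point from world to camera coordinates). Camera axes: x right, y down, z forward; pixel columns grow to the right and rows downward; lengths in m; the calibration is good to about 2 mm. A picture is of the moment at which its call begins: read the wrist's pose just before it. calibration takes no time and is no camera call; for the wrist camera it gives the pose at the moment of the call.
- order.close_job(): hands the job in, once; it reports no verdict.
The state is a dict: "time": time; "joint_positions": joint angles; "joint_vel": joint speeds; "joint_torque": joint torques, N m; "ee_pos": TCP position; "eef_rot": TCP orientation; "ft_force": force on the tool from outside, world axes, zero at the start; "torque": the same for the moment, N m; "width": finger opening in m.
Only numpy, scipy, OpenCV 4.12 (cv2) and the standard library are available. Lean on these libraries where they do the work, as an engineer would, in place of code of your own. Each camera call takes 0.05 s, during which the arm holds its last target. There are 200 camera calls.

## Working session

There is one attempt and no reset: what is moved stays moved. The work goes in short steps, Python scripts to look and compute and a tool call to move; the robot and the scene stay as the last step left them, time stands still between calls to the robot, and variables do not carry over. Pictures are saved under pics/ and viewed, about 12 in all and at most 16, crops included, and the job is handed in when it is done.

Besides the shell and the picture viewer there is one more tool, called after "Call:" by a JSON object that holds its "op" and its "data". apply_moves: Moves the arm, as the interface text tells. Its arguments: {"type":"object","properties":{"deltas":{"type":"array","items":{"type":"object","properties":{"translation":{"type":"array","items":{"type":"number"}},"turn":{"type":"array","items":{"type":"number"}},"hand":{"type":"number"}}}},"newtons":{"type":"number"}},"required":["deltas"]}

```bash
ls; mkdir -p pics
python3 - <<'E'
from bench import readout,camera,calibration
import cv2,numpy as np
s=readout.read_state();print(s)
for n in("scene","side"):
    im=camera(n);cv2.imwrite(f"pics/{n}0.png",im[:,:,::-1]);c=calibration(n);print(n,c['fx'],c['cx'],c['cy'],np.round(c['extrinsics'],3).tolist())
a=cv2.imread("pics/scene0.png");b=cv2.imread("pics/side0.png")
cv2.imwrite("pics/a0.png",cv2.resize(a,(800,600)));cv2.imwrite("pics/b0.png",cv2.resize(b,(800,600)))
E
```

```text
pics
{'time': 0.0, 'joint_positions': array([ 1.13141588,  0.3328962 , -0.06468862,  1.46095778,  0.02158637,
        1.34989558, -0.08852655]), 'joint_vel': array([ 7.84043538e-05,  6.98852078e-04, -2.01278033e-04, -7.08557416e-04,
       -4.09090204e-04, -1.93064307e-03, -1.74331958e-03]), 'joint_torque': array([-3.08332319e-04, -6.23259830e+01,  2.44043703e-02, -3.89907646e+01,
       -6.12994074e-02,  3.97687883e-02,  1.34926063e-04]), 'ee_pos': array([ 0.25285267, -0.57115832,  0.23573084]), 'eef_rot': array([ 9.78366922e-01,  2.06875885e-01, -1.79642111e-04, -7.08613076e-04]), 'ft_force': array([0.41683297, 0.17661604, 0.5786389 ]), 'torque': array([-0.02085248, -0.0024301 , -0.00584498]), 'width': 0.08703587566107089}
scene 350.8430543592869 253.5193445820788 192.67956670852348 [[0.427, 0.904, 0.003, -0.281], [0.756, -0.355, -0.55, -0.355], [-0.497, 0.237, -0.835, 1.464], [0.0, 0.0, 0.0, 1.0]]
side 386.0005592770369 253.66821118686264 192.08164303424127 [[-0.963, -0.267, 0.014, 0.53], [-0.202, 0.692, -0.693, 0.205], [0.176, -0.671, -0.72, 0.922], [0.0, 0.0, 0.0, 1.0]]
```

View pics/a0.png

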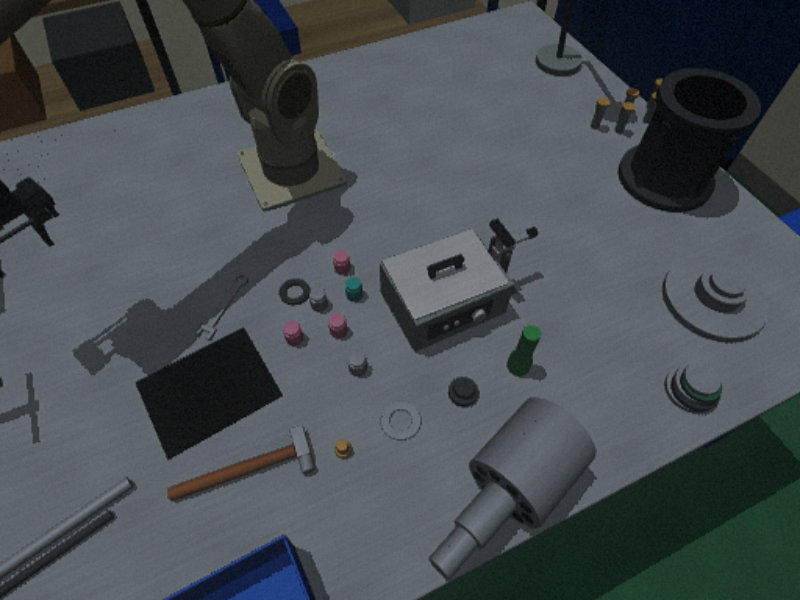

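View pics/b0.png

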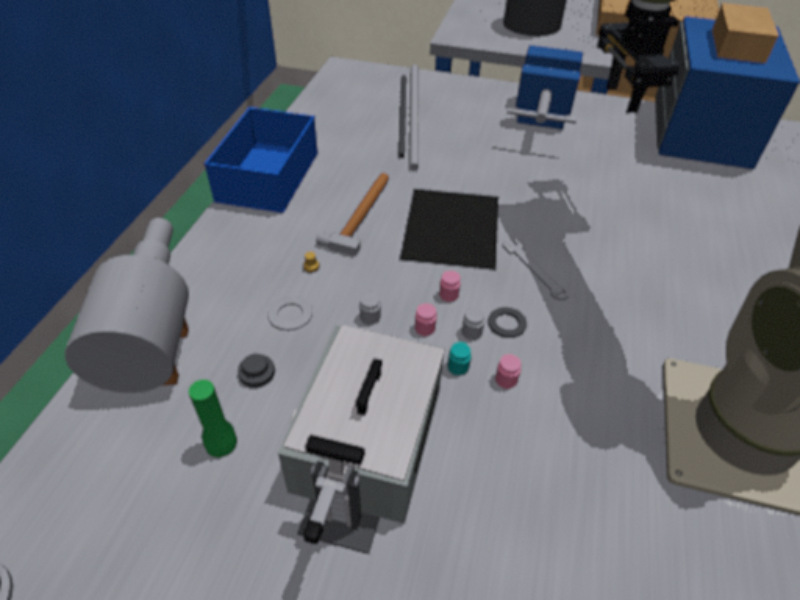

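Scene view: two plain grey pistons at (318,298) and (358,365). Pink ones at (342,262), (292,333) and (338,325) and a turquoise one at (354,288) are look-alikes. The side view agrees, with grey ones at (370,308) and (473,323).

```bash
cat > h.py <<'E'
import cv2,numpy as np
from bench import readout,camera,calibration
def KP(n):
    c=calibration(n);return np.array([[c['fx'],0,c['cx']],[0,c['fy'],c['cy']],[0,0,1]]),np.array(c['extrinsics'])
def ray(n,uv,z,kp=None):
    K,E=kp or KP(n);R,t=E[:3,:3],E[:3,3];o=-R.T@t
    uv=np.atleast_2d(uv).astype(float);d=np.c_[uv,np.ones(len(uv))]@np.linalg.inv(K).T@R
    return o+d*((z-o[2])/d[:,2])[:,None]
def tri(n1,a,n2,b,kp1=None,kp2=None):
    K1,E1=kp1 or KP(n1);K2,E2=kp2 or KP(n2)
    X=cv2.triangulatePoints(K1@E1[:3],K2@E2[:3],np.atleast_2d(a).astype(float).T,np.atleast_2d(b).astype(float).T)
    return (X[:3]/X[3]).T
def proj(n,X,kp=None):
    K,E=kp or KP(n);p=(np.atleast_2d(X)@E[:3,:3].T+E[:3,3])@K.T;return p[:,:2]/p[:,2:]
E
python3 - <<'E'
from h import *
s=1.5625
P={'grip':((446,265),(370,386)),'handle':((502,234),(335,449)),'tab':((532,233),(313,532)),
'pA':((318,294),(473,319)),'pB':((357,360),(370,303)),'coverL':((380,267),(443,346)),'coverB':((473,231),(408,474))}
for k,(a,b) in P.items(): print(k,np.round(tri('scene',np.array(a)/s,'side',np.array(b)/s)[0],3))
for n,z in(('scene',.003),('side',.003)):
    g=cv2.imread(f'pics/{n}0.png').max(2)
    m=(g<38).astype(np.uint8)
    best=None
    for c in cv2.findContours(m,0,2)[0]:
        if cv2.contourArea(c)>800:
            mu=cv2.moments(c);ce=np.array([mu['m10'],mu['m01']])/mu['m00'];w=ray(n,ce,z)[0]
            q=cv2.approxPolyDP(c,6,True)[:,0]
            if len(q)<6 and .2<w[0]<1 and abs(w[1])<.9: print(n,'mat',ce,np.round(ray(n,q,z),3).tolist(), 'ctr',np.round(w,3))
for n in('scene','side'):
    im=cv2.imread(f'pics/{n}0.png');g=im.min(2)
    x,y=np.array(P['grip'][n=='side'])/s
    roi=np.zeros_like(g);cv2.circle(roi,(int(x),int(y)),75,255,-1)
    print(n,'pct',np.percentile(g[roi>0],[10,50,70,80,90,95]))
    for th in(130,140,150,160):
        m=((g>th)&(roi>0)).astype(np.uint8)
        m=cv2.morphologyEx(m,cv2.MORPH_CLOSE,np.ones((3,3)))
        cs=cv2.findContours(m,0,2)[0]
        if cs:
            c=max(cs,key=cv2.contourArea);q=cv2.approxPolyDP(c,5,True)[:,0];print(th,cv2.contourArea(c),np.round(ray(n,q,.115),3).tolist())
E
```

```text
grip [0.545 0.164 0.133]
handle [0.549 0.288 0.172]
tab [0.547 0.371 0.132]
pA [ 0.438 -0.084  0.038]
pB [ 0.619 -0.071  0.036]
coverL [0.47  0.047 0.105]
coverB [0.469 0.268 0.113]
scene mat [132.16978346 250.59600558] [[0.427, -0.26, 0.003], [0.46, -0.492, 0.003], [0.642, -0.469, 0.003], [0.613, -0.234, 0.003]] ctr [ 0.541 -0.367  0.003]
side mat [288.82017912 146.47376154] [[0.634, -0.46, 0.003], [0.605, -0.237, 0.003], [0.43, -0.26, 0.003], [0.459, -0.482, 0.003]] ctr [ 0.53  -0.352  0.003]
scene pct [ 36.  97.  99. 101. 122. 125.]
130 20.5 [[0.573, 0.056, 0.115], [0.621, 0.056, 0.115], [0.624, 0.103, 0.115], [0.61, 0.058, 0.115]]
140 0.0 [[0.623, 0.059, 0.115]]
side pct [ 59. 149. 163. 173. 175. 176.]
130 12100.0 [[0.675, -0.043, 0.115], [0.72, 0.032, 0.115], [0.726, 0.117, 0.115], [0.681, 0.164, 0.115], [0.699, 0.203, 0.115], [0.671, 0.249, 0.115], [0.628, 0.288, 0.115], [0.579, 0.274, 0.115], [0.598, 0.273, 0.115], [0.598, 0.242, 0.115], [0.53, 0.242, 0.115], [0.52, 0.277, 0.115], [0.465, 0.277, 0.115], [0.45, -0.015, 0.115], [0.565, -0.079, 0.115]]
140 11852.0 [[0.669, -0.049
[... 336 characters left out ...]
9.0 [[0.453, -0.018, 0.115], [0.46, 0.011, 0.115], [0.47, -0.016, 0.115], [0.477, 0.054, 0.115], [0.484, 0.034, 0.115], [0.497, 0.057, 0.115], [0.632, 0.048, 0.115], [0.627, 0.213, 0.115], [0.644, 0.187, 0.115], [0.662, 0.2, 0.115], [0.674, 0.17, 0.115], [0.699, 0.203, 0.115], [0.664, 0.256, 0.115], [0.649, 0.235, 0.115], [0.64, 0.254, 0.115], [0.631, 0.225, 0.115], [0.624, 0.269, 0.115], [0.602, 0.269, 0.115], [0.601, 0.243, 0.115], [0.534, 0.241, 0.115], [0.52, 0.271, 0.115], [0.47, 0.272, 0.115]]
160 5590.5 [[0.622, 0.055, 0.115], [0.626, 0.267, 0.115], [0.601, 0.267, 0.115], [0.603, 0.244, 0.115], [0.525, 0.243, 0.115], [0.521, 0.269, 0.115], [0.469, 0.269, 0.115], [0.466, 0.057, 0.115]]
```

Triangulated: rim centre ≈ (0.546, 0.162) with yaw ≈ 0, handle, tab and cover heights agree with the text. Mat centre ≈ (0.533, -0.362), yaw ≈ 0.12. Setting out to above the cover.

Call:
{"op": "apply_moves", "data": {"deltas": [{"translation": [0.016, 0.038, 0.006], "turn": [0, 0, 0.06], "hand": 0.087}, {"translation": [0.016, 0.038, 0.006], "turn": [0, 0, 0.06], "hand": 0.087}, {"translation": [0.016, 0.038, 0.006], "turn": [0, 0, 0.06], "hand": 0.087}, {"translation": [0.016, 0.038, 0.006], "turn": [0, 0, 0.06], "hand": 0.087}, {"translation": [0.016, 0.038, 0.006], "turn": [0, 0, 0.06], "hand": 0.087}]}}

```text
time: 0.6
ee_pos: [0.3293, -0.378, 0.262]
eef_rot: [0.936, 0.351, -0.003, -0.003]
ft_force: [1.3, 0.1, 0.4]
width: 0.0875
```

Call:
{"op": "apply_moves", "data": {"deltas": [{"translation": [0.016, 0.038, 0.006], "turn": [0, 0, 0.06], "hand": 0.087}, {"translation": [0.016, 0.038, 0.006], "turn": [0, 0, 0.06], "hand": 0.087}, {"translation": [0.016, 0.038, 0.006], "turn": [0, 0, 0.06], "hand": 0.087}, {"translation": [0.016, 0.038, 0.006], "turn": [0, 0, 0.06], "hand": 0.087}, {"translation": [0.016, 0.038, 0.006], "turn": [0, 0, 0.06], "hand": 0.087}]}}

```text
time: 1.1
ee_pos: [0.4101, -0.1792, 0.2922]
eef_rot: [0.87, 0.492, -0.004, -0.003]
ft_force: [0.2, -1.1, 0.3]
width: 0.087
```

Call:
{"op": "apply_moves", "data": {"deltas": [{"translation": [0.016, 0.038, 0.006], "turn": [0, 0, 0.06], "hand": 0.087}, {"translation": [0.016, 0.038, 0.006], "turn": [0, 0, 0.06], "hand": 0.087}, {"translation": [0.016, 0.038, 0.006], "turn": [0, 0, 0.06], "hand": 0.087}, {"translation": [0.016, 0.038, 0.006], "turn": [0, 0, 0.06], "hand": 0.087}, {"translation": [0.0, 0.0, 0.0], "turn": [0, 0, 0], "hand": 0.087}]}}

```text
time: 1.6
ee_pos: [0.4759, -0.0144, 0.3175]
eef_rot: [0.799, 0.601, -0.004, -0.002]
ft_force: [-0.5, 0.5, -1.3]
width: 0.0874
```

```bash
cat >> h.py <<'E'
def snap(tag,n='wrist'):
    import pickle;kp=KP(n);im=camera(n)[:,:,::-1].copy();cv2.imwrite(f'pics/{tag}.png',im);pickle.dump(kp,open(f'pics/{tag}.pkl','wb'));return im,kp
def load(tag):
    import pickle;return cv2.imread(f'pics/{tag}.png'),pickle.load(open(f'pics/{tag}.pkl','rb'))
E
python3 - <<'E'
from h import *
im,kp=snap('w1');print(readout.read_state()['ee_pos'])
print(np.round(proj('',[[.438,-.084,.048],[.619,-.071,.048],[.546,.162,.139]],kp)))
o=-kp[1][:3,:3].T@kp[1][:3,3];print(o)
E
```

```text
[ 0.47519356 -0.01728761  0.31689908]
[[250. 208.]
 [356. 172.]
 [278.   1.]]
[0.49661612 0.05533254 0.46432804]
```

View pics/w1.png

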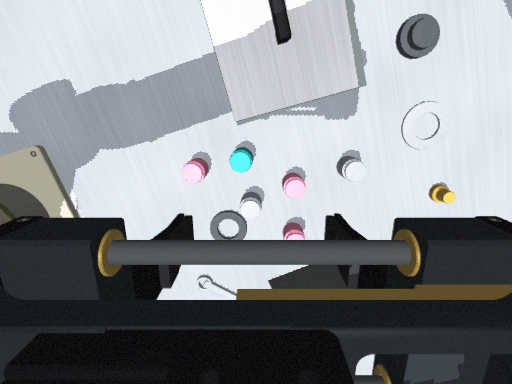

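Call:
{"op": "apply_moves", "data": {"deltas": [{"translation": [0.015, 0.035, 0.0], "turn": [0, 0, 0.056], "hand": 0.087}, {"translation": [0.015, 0.035, 0.0], "turn": [0, 0, 0.056], "hand": 0.087}, {"translation": [0.015, 0.035, 0.0], "turn": [0, 0, 0.056], "hand": 0.087}, {"translation": [0.015, 0.035, 0.0], "turn": [0, 0, 0.056], "hand": 0.087}, {"translation": [0.01, 0.036, 0.0], "turn": [0, 0, 0.056], "hand": 0.06}]}}

```text
time: 2.15
ee_pos: [0.5468, 0.1511, 0.3147]
eef_rot: [0.714, 0.7, -0.008, 0.0]
ft_force: [-0.1, 0.4, 0.1]
width: 0.0841
```

Call:
{"op": "apply_moves", "data": {"deltas": [{"translation": [0.0, 0.0, 0.0], "turn": [0, 0, 0], "hand": 0.06}]}}

```text
time: 2.25
ee_pos: [0.5464, 0.155, 0.3136]
eef_rot: [0.712, 0.703, -0.008, -0.001]
ft_force: [-1.1, 0.8, 0.9]
width: 0.078
```

The wrist view shows the grey pistons at (250,207) and (352,168), matching the predictions. The ring is at (228,228), pinks at (195,170), (294,185) and (294,232), turquoise at (241,160). Only two grey ones are there.

Run:
```python
from h import *
im,kp=snap('w2');s=readout.read_state();print(s['ee_pos'],s['eef_rot'])
print(np.round(proj('',[[.546,.162,.147],[.546,.122,.147],[.546,.202,.147],[.549,.288,.18],[.466,.054,.115],[.626,.27,.115]],kp)))
```

```text
[0.54666746 0.15218147 0.31350933] [ 7.13007373e-01  7.01101719e-01 -8.75910059e-03 -3.78456886e-04]
[[260. 171.]
 [261. 202.]
 [260. 137.]
 [262.  48.]
 [206. 240.]
 [326.  77.]]
```

View pics/w2.png

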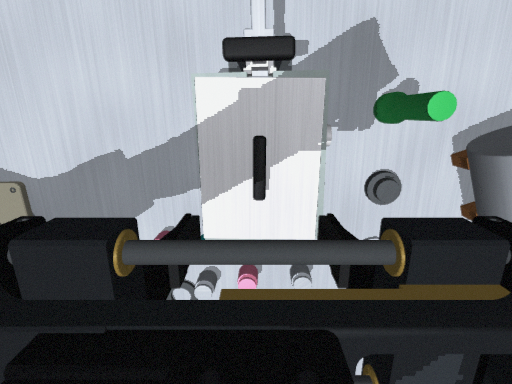

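Run:
```python
from h import *
im,kp=load('w2');_,kp1=load('w1')
print(np.round(tri('',(282,40),'',(259,198),kp1,kp),4), ray('',[(260,137),(259,199)],.147,kp))
print(np.round(proj('',[[.438,-.084,.045],[.619,-.071,.045]],kp)))
print(ray('',[(183,288),(205,278),(248,272),(300,270)],.045,kp))
print(ray('',[(195,165),(241,156),(294,180),(294,228),(252,203),(352,163)],.045,kp1), ray('',[(228,228)],.0,kp1))
cv2.imwrite('pics/w2c.png',cv2.resize(im[225:300,140:340],None,fx=4,fy=4,interpolation=2))
```

```text
[[0.5423 0.1249 0.1379]] [[0.54585184 0.20194689 0.147     ]
 [0.54382121 0.12612745 0.147     ]]
[[203. 291.]
 [302. 285.]]
[[ 0.40123822 -0.07757236  0.045     ]
 [ 0.44303334 -0.05664806  0.045     ]
 [ 0.5210106  -0.0445343   0.045     ]
 [ 0.61368767 -0.04077999  0.045     ]]
[[ 0.37361098  0.00984327  0.045     ]
 [ 0.44887094  0.00334159  0.045     ]
 [ 0.52018025 -0.05782673  0.045     ]
 [ 0.49969518 -0.13978441  0.045     ]
 [ 0.4433863  -0.07688388  0.045     ]
 [ 0.61571246 -0.05615582  0.045     ]] [[ 3.79706355e-01 -1.26531948e-01  5.55111512e-17]]
```

View pics/w2c.png

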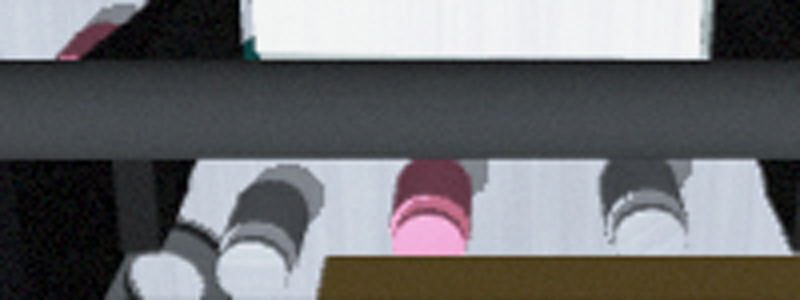

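The third white-topped spot at (181,294) is the bench seen through the thrust ring's hole. Measured grip ≈ (0.545, 0.164), top near 0.14–0.147, consistent with the text. Descending.

Call:
{"op": "apply_moves", "data": {"deltas": [{"translation": [-0.002, 0.012, -0.03], "turn": [0.012, -0.013, 0], "hand": 0.06}, {"translation": [0, 0, -0.04], "turn": [0, 0, 0], "hand": 0.06}, {"translation": [0, 0, -0.04], "turn": [0, 0, 0], "hand": 0.06}, {"translation": [0, 0, -0.03], "turn": [0, 0, 0], "hand": 0.06}, {"translation": [0, 0, 0], "turn": [0, 0, 0], "hand": 0.06}]}}

```text
time: 2.8
ee_pos: [0.5452, 0.1532, 0.1681]
eef_rot: [0.719, 0.695, -0.002, 0.002]
ft_force: [-0.3, -1.1, 0.5]
width: 0.0602
```

```bash
cat > st.py <<'E'
from h import *
from scipy.spatial.transform import Rotation as R
s=readout.read_state();M=R.from_quat(s['eef_rot']).as_matrix()
print('t',round(s['time'],2),'p',np.round(s['ee_pos'],4),'yang',round(np.arctan2(M[1,1],M[0,1]),3),'fix tilt',np.round([-M[1,2],M[0,2]],3),'F',np.round(s['ft_force'],1),'w',round(s['width'],4),'q',np.round(s['joint_positions'],2))
E
python3 st.py
```

```text
t 2.8 p [0.5452 0.1532 0.1681] yang -0.033 fix tilt [0.005 0.001] F [-0.3 -1.1  0.5] w 0.0602 q [ 0.29  0.35 -0.77  1.68  0.26  1.22 -0.58]
```

Call:
{"op": "apply_moves", "data": {"deltas": [{"translation": [0, 0.011, -0.01], "turn": [0.004, 0, 0.015], "hand": 0.06}, {"translation": [0, 0, -0.022], "turn": [0, 0, 0], "hand": 0.06}, {"translation": [0, 0, 0], "turn": [0, 0, 0], "hand": 0.06}]}}

```text
time: 3.1
ee_pos: [0.5473, 0.1625, 0.1382]
eef_rot: [0.715, 0.699, 0.001, 0.002]
ft_force: [-0.4, 0.5, -0.8]
width: 0.0601
```

```bash
python3 st.py
```

```text
t 3.1 p [0.5473 0.1625 0.1382] yang -0.021 fix tilt [0.002 0.005] F [-0.4  0.5 -0.8] w 0.0601 q [ 0.26  0.39 -0.77  1.7   0.3   1.17 -0.61]
```

Close and lift slowly.

Call:
{"op": "apply_moves", "data": {"deltas": [{"translation": [0, 0, 0], "turn": [0, 0, 0], "hand": 0.0}, {"translation": [0, 0, 0], "turn": [0, 0, 0], "hand": 0.0}, {"translation": [0, 0, 0], "turn": [0, 0, 0], "hand": 0.0}, {"translation": [0, 0, 0], "turn": [0, 0, 0], "hand": 0.0}, {"translation": [0, 0, 0], "turn": [0, 0, 0], "hand": 0.0}], "newtons": 40}}

```text
time: 3.6
ee_pos: [0.5499, 0.1638, 0.1439]
eef_rot: [0.715, 0.699, 0.004, 0.004]
ft_force: [0.5, 0.1, 0.3]
width: 0.028
```

Call:
{"op": "apply_moves", "data": {"deltas": [{"translation": [0, 0, 0.01], "turn": [0, 0, 0], "hand": 0.0}, {"translation": [0, 0, 0.03], "turn": [0, 0, 0], "hand": 0.0}, {"translation": [0, 0, 0.035], "turn": [0, 0, 0], "hand": 0.0}, {"translation": [0, 0, 0.035], "turn": [0, 0, 0], "hand": 0.0}, {"translation": [0, 0, 0.0], "turn": [0, 0, 0], "hand": 0.0}]}}

```text
time: 4.1
ee_pos: [0.5483, 0.164, 0.2602]
eef_rot: [0.714, 0.7, 0.004, 0.003]
ft_force: [0.0, 0.2, 0.1]
width: 0.001
```

```bash
python3 st.py
```

```text
t 4.1 p [0.5483 0.164  0.2602] yang -0.02 fix tilt [-0.    0.01] F [0.  0.2 0.1] w 0.001 q [ 0.29  0.29 -0.8   1.54  0.21  1.39 -0.55]
```

The fingers close at only ~60 mm/s, so they had not closed yet. Reopening and retrying with more wait.

Call:
{"op": "apply_moves", "data": {"deltas": [{"translation": [0, 0, 0], "turn": [0, 0, 0], "hand": 0.045}, {"translation": [0, 0, 0], "turn": [0, 0, 0], "hand": 0.045}, {"translation": [0, 0, 0], "turn": [0, 0, 0], "hand": 0.045}, {"translation": [0, 0, 0], "turn": [0, 0, 0], "hand": 0.045}, {"translation": [0, 0, 0], "turn": [0, 0, 0], "hand": 0.045}]}}

```text
time: 4.6
ee_pos: [0.5476, 0.1638, 0.2595]
eef_rot: [0.714, 0.7, 0.003, 0.003]
ft_force: [0.9, 0.1, 0.6]
width: 0.0327
```

Call:
{"op": "apply_moves", "data": {"deltas": [{"translation": [0, 0, 0], "turn": [0, 0, 0], "hand": 0.045}, {"translation": [0, 0, 0], "turn": [0, 0, 0], "hand": 0.045}, {"translation": [0, 0, 0], "turn": [0, 0, 0], "hand": 0.045}]}}

```text
time: 4.9
ee_pos: [0.5473, 0.1636, 0.2585]
eef_rot: [0.714, 0.7, 0.002, 0.003]
ft_force: [0.1, -0.4, -0.4]
width: 0.0442
```

```bash
python3 - <<'E'
from h import *
im,kp=snap('w3');print(np.round(proj('',[[.545,.124,.147],[.545,.204,.147]],kp)))
g=im.max(2);m=(g<60).astype(np.uint8);m[:, :200]=0;m[:,330:]=0;m[205:]=0
for c in cv2.findContours(m,0,2)[0]:
    if cv2.contourArea(c)>200: print(cv2.minAreaRect(c))
E
python3 st.py
```

```text
[[257. 226.]
 [255. 150.]]
((258.0, 177.0), (54.0, 14.0), 90.0)
((253.82540893554688, 51.437049865722656), (41.73381805419922, 89.1539077758789), 88.02507019042969)
t 4.95 p [0.5473 0.1636 0.2585] yang -0.02 fix tilt [0.001 0.007] F [0.7 0.7 0.8] w 0.0447 q [ 0.29  0.29 -0.8   1.55  0.21  1.39 -0.55]
```

Call:
{"op": "apply_moves", "data": {"deltas": [{"translation": [-0.001, 0, -0.04], "turn": [0, 0.006, 0], "hand": 0.045}, {"translation": [0, 0, -0.04], "turn": [0, 0, 0], "hand": 0.045}, {"translation": [0, 0, -0.028], "turn": [0, 0, 0], "hand": 0.045}, {"translation": [0, 0, -0.01], "turn": [0, 0, 0], "hand": 0.045}, {"translation": [0, 0, 0], "turn": [0, 0, 0], "hand": 0.045}]}}

```text
time: 5.45
ee_pos: [0.5469, 0.1638, 0.1386]
eef_rot: [0.714, 0.7, 0.002, 0.001]
ft_force: [-0.1, -0.1, 0.1]
width: 0.0447
```

```bash
python3 st.py
```

```text
t 5.45 p [0.5469 0.1638 0.1386] yang -0.02 fix tilt [-0.     0.004] F [-0.1 -0.1  0.1] w 0.0447 q [ 0.26  0.39 -0.77  1.7   0.29  1.17 -0.61]
```

Call:
{"op": "apply_moves", "data": {"deltas": [{"translation": [0, 0, -0.002], "turn": [0, 0, 0], "hand": 0.0}, {"translation": [0, 0, 0], "turn": [0, 0, 0], "hand": 0.0}, {"translation": [0, 0, 0], "turn": [0, 0, 0], "hand": 0.0}, {"translation": [0, 0, 0], "turn": [0, 0, 0], "hand": 0.0}, {"translation": [0, 0, 0], "turn": [0, 0, 0], "hand": 0.0}]}}

```text
time: 5.95
ee_pos: [0.5493, 0.1648, 0.1415]
eef_rot: [0.714, 0.7, 0.004, 0.003]
ft_force: [0.2, 0.4, -3.8]
width: 0.0155
```

Call:
{"op": "apply_moves", "data": {"deltas": [{"translation": [0, 0, 0], "turn": [0, 0, 0], "hand": 0.0}, {"translation": [0, 0, 0], "turn": [0, 0, 0], "hand": 0.0}]}}

```text
time: 6.15
ee_pos: [0.5491, 0.1647, 0.1414]
eef_rot: [0.714, 0.7, 0.004, 0.003]
ft_force: [-1.2, 0.2, -3.5]
width: 0.0157
```

```bash
python3 st.py
```

```text
t 6.15 p [0.5491 0.1647 0.1414] yang -0.021 fix tilt [-0.002  0.01 ] F [-1.2  0.2 -3.5] w 0.0157 q [ 0.26  0.39 -0.77  1.7   0.29  1.17 -0.61]
```

Cover gripped (width 15.7 mm, ~3.8 N of load). Lift and carry to the mat.

Call:
{"op": "apply_moves", "data": {"deltas": [{"translation": [0, 0, 0.02], "turn": [0.002, 0.005, 0], "hand": 0.0}, {"translation": [0, 0, 0.03], "turn": [0, 0, 0], "hand": 0.0}, {"translation": [0, -0.01, 0.03], "turn": [0, 0, 0], "hand": 0.0}, {"translation": [0, -0.025, 0.02], "turn": [0, 0, 0.008], "hand": 0.0}, {"translation": [0, -0.035, 0], "turn": [0, 0, 0.008], "hand": 0.0}]}}

```text
time: 6.65
ee_pos: [0.5458, 0.0983, 0.2429]
eef_rot: [0.705, 0.709, 0.002, -0.002]
ft_force: [0.8, -0.7, -3.8]
width: 0.0157
```

Call:
{"op": "apply_moves", "data": {"deltas": [{"translation": [0, -0.035, 0], "turn": [0, 0, 0.01], "hand": 0.0}, {"translation": [0, -0.035, 0], "turn": [0, 0, 0.01], "hand": 0.0}, {"translation": [0, -0.035, 0], "turn": [0, 0, 0.01], "hand": 0.0}, {"translation": [0, -0.035, 0], "turn": [0, 0, 0.01], "hand": 0.0}, {"translation": [0, -0.035, 0], "turn": [0, 0, 0.01], "hand": 0.0}]}}

```text
time: 7.15
ee_pos: [0.5443, -0.0825, 0.2431]
eef_rot: [0.685, 0.728, 0.002, -0.002]
ft_force: [0.9, -0.2, -3.6]
width: 0.0158
```

Call:
{"op": "apply_moves", "data": {"deltas": [{"translation": [0, -0.035, 0], "turn": [0, 0, 0.01], "hand": 0.0}, {"translation": [0, -0.035, 0], "turn": [0, 0, 0.01], "hand": 0.0}, {"translation": [0, -0.035, 0], "turn": [0, 0, 0.01], "hand": 0.0}, {"translation": [0, -0.035, 0], "turn": [0, 0, 0.01], "hand": 0.0}, {"translation": [0, -0.03, 0], "turn": [0, 0, 0.01], "hand": 0.0}]}}

```text
time: 7.65
ee_pos: [0.5419, -0.2606, 0.2414]
eef_rot: [0.666, 0.746, 0.001, -0.003]
ft_force: [0.4, 0.5, -3.3]
width: 0.0157
```

```bash
python3 st.py
```

```text
t 7.65 p [ 0.5419 -0.2606  0.2414] yang 0.112 fix tilt [-0.005 -0.003] F [ 0.4  0.5 -3.3] w 0.0157 q [ 0.84  0.34 -0.59  1.49  0.18  1.37  0.35]
```

Call:
{"op": "apply_moves", "data": {"deltas": [{"translation": [-0.002, -0.034, 0], "turn": [-0.003, -0.003, 0], "hand": 0.0}, {"translation": [-0.002, -0.034, 0], "turn": [0, 0, 0], "hand": 0.0}, {"translation": [-0.002, -0.03, -0.02], "turn": [0, 0, 0], "hand": 0.0}, {"translation": [0, 0, -0.035], "turn": [0, 0, 0], "hand": 0.0}, {"translation": [0, 0, -0.035], "turn": [0, 0, 0], "hand": 0.0}]}}

```text
time: 8.15
ee_pos: [0.5347, -0.3702, 0.1515]
eef_rot: [0.669, 0.743, -0.0, 0.003]
ft_force: [0.1, 0.3, -4.1]
width: 0.0156
```

Call:
{"op": "apply_moves", "data": {"deltas": [{"translation": [0, 0, -0.035], "turn": [0, 0, 0], "hand": 0.0}, {"translation": [0, 0, -0.03], "turn": [0, 0, 0], "hand": 0.0}, {"translation": [0, 0, -0.01], "turn": [0, 0, 0], "hand": 0.0}, {"translation": [0, 0, 0], "turn": [0, 0, 0], "hand": 0.0}]}}

```text
time: 8.55
ee_pos: [0.5304, -0.3694, 0.067]
eef_rot: [0.67, 0.743, -0.001, -0.003]
ft_force: [-0.6, -0.0, -3.8]
width: 0.0152
```

```bash
python3 st.py
```

```text
t 8.55 p [ 0.5304 -0.3694  0.067 ] yang 0.103 fix tilt [-0.002 -0.005] F [-0.6 -0.  -3.8] w 0.0152 q [ 0.9   0.57 -0.49  1.55  0.29  1.1   0.44]
```

Call:
{"op": "apply_moves", "data": {"deltas": [{"translation": [0, 0, -0.015], "turn": [-0.002, -0.004, 0], "hand": 0.0}, {"translation": [0, 0, -0.01], "turn": [0, 0, 0], "hand": 0.0}, {"translation": [0, 0, -0.005], "turn": [0, 0, 0], "hand": 0.0}, {"translation": [0, 0, -0.004], "turn": [0, 0, 0], "hand": 0.0}]}}

```text
time: 8.95
ee_pos: [0.5334, -0.3709, 0.0376]
eef_rot: [0.67, 0.742, 0.0, 0.003]
ft_force: [0.4, 0.2, -4.0]
width: 0.0157
```

Call:
{"op": "apply_moves", "data": {"deltas": [{"translation": [0, 0, -0.003], "turn": [0, 0, 0], "hand": 0.0}]}}

```text
time: 9.05
ee_pos: [0.5338, -0.3712, 0.0352]
eef_rot: [0.67, 0.742, 0.0, 0.004]
ft_force: [-0.9, 0.6, -3.3]
width: 0.0156
```

Call:
{"op": "apply_moves", "data": {"deltas": [{"translation": [0, 0, -0.003], "turn": [0, 0, 0], "hand": 0.0}]}}

```text
time: 9.15
ee_pos: [0.534, -0.3713, 0.0343]
eef_rot: [0.67, 0.742, -0.0, 0.004]
ft_force: [-17.3, 8.8, 32.7]
width: 0.0157
```

```bash
python3 st.py
```

```text
t 9.15 p [ 0.534  -0.3713  0.0343] yang 0.103 fix tilt [0.005 0.005] F [-17.3   8.8  32.7] w 0.0157 q [ 0.9   0.61 -0.48  1.57  0.31  1.03  0.43]
```

Contact. Release and rise.

Call:
{"op": "apply_moves", "data": {"deltas": [{"translation": [0, 0, 0.0], "turn": [0, 0, 0], "hand": 0.05}, {"translation": [0, 0, 0], "turn": [0, 0, 0], "hand": 0.05}, {"translation": [0, 0, 0], "turn": [0, 0, 0], "hand": 0.05}, {"translation": [0, 0, 0], "turn": [0, 0, 0], "hand": 0.05}, {"translation": [0, 0, 0], "turn": [0, 0, 0], "hand": 0.05}]}}

```text
time: 9.65
ee_pos: [0.5364, -0.3726, 0.038]
eef_rot: [0.67, 0.742, 0.0, 0.007]
ft_force: [-0.4, 0.7, 0.5]
width: 0.0463
```

```bash
python3 st.py
```

```text
t 9.65 p [ 0.5364 -0.3726  0.038 ] yang 0.103 fix tilt [0.009 0.01 ] F [-0.4  0.7  0.5] w 0.0463 q [ 0.89  0.6  -0.48  1.57  0.31  1.03  0.43]
```

Call:
{"op": "apply_moves", "data": {"deltas": [{"translation": [0, 0, 0.0], "turn": [0, 0, 0], "hand": 0.05}, {"translation": [0, 0, 0.02], "turn": [0, 0, 0], "hand": 0.05}, {"translation": [0, 0, 0.04], "turn": [0, 0, 0], "hand": 0.05}, {"translation": [0, 0, 0.045], "turn": [0, 0, 0], "hand": 0.05}, {"translation": [0, 0, 0.045], "turn": [0, 0, 0], "hand": 0.05}]}}

```text
time: 10.15
ee_pos: [0.5317, -0.3699, 0.1841]
eef_rot: [0.67, 0.743, -0.0, -0.0]
ft_force: [0.6, -0.1, -0.3]
width: 0.05
```

Call:
{"op": "apply_moves", "data": {"deltas": [{"translation": [0, 0, 0.045], "turn": [0, 0, 0], "hand": 0.05}, {"translation": [0, 0, 0.045], "turn": [0, 0, 0], "hand": 0.05}, {"translation": [0, 0, 0.03], "turn": [0, 0, 0], "hand": 0.05}, {"translation": [0, 0.03, 0.0], "turn": [0, 0, 0.1], "hand": 0.05}, {"translation": [0, 0.0, 0], "turn": [0, 0, 0.0], "hand": 0.05}]}}

```text
time: 10.65
ee_pos: [0.5331, -0.3391, 0.3173]
eef_rot: [0.63, 0.776, 0.001, 0.005]
ft_force: [0.5, 1.5, -1.1]
width: 0.05
```

```bash
python3 st.py
python3 - <<'E'
from h import *
im,kp=snap('s1','scene')
cv2.imwrite('pics/s1v.png',cv2.resize(im,(800,600)))
im,kp=snap('d1','side')
cv2.imwrite('pics/d1v.png',cv2.resize(im,(800,600)))
E
```

```text
t 10.65 p [ 0.5331 -0.3391  0.3173] yang 0.206 fix tilt [0.005 0.009] F [ 0.5  1.5 -1.1] w 0.05 q [ 0.91  0.37 -0.56  1.29  0.19  1.53  0.57]
```

View pics/d1v.png

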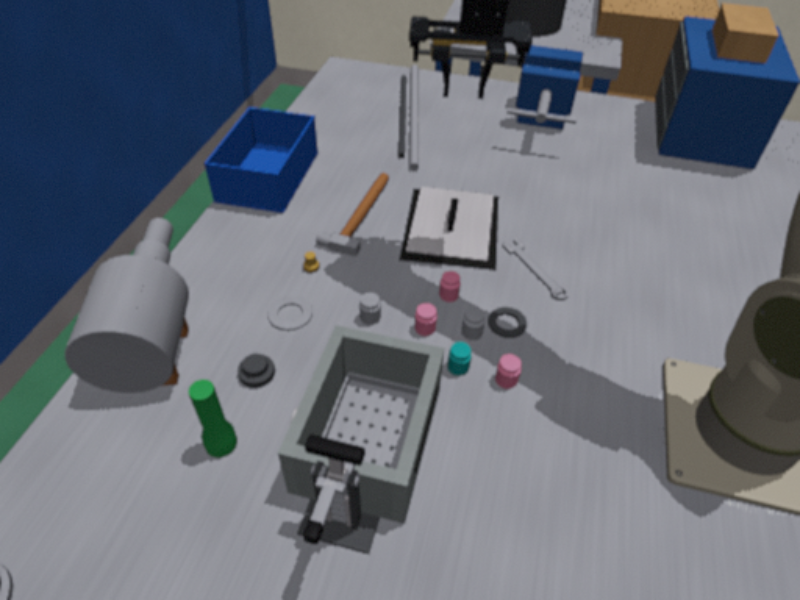

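The cover lies flat on the mat at (452,225); everything else is in place. Now over to the lift handle, turning the jaws to open along y.

Call:
{"op": "apply_moves", "data": {"deltas": [{"translation": [0.001, 0.035, -0.002], "turn": [0, 0, 0.075], "hand": 0.05}, {"translation": [0.001, 0.035, -0.002], "turn": [0, 0, 0.075], "hand": 0.05}, {"translation": [0.001, 0.035, -0.002], "turn": [0, 0, 0.075], "hand": 0.05}, {"translation": [0.001, 0.035, -0.002], "turn": [0, 0, 0.075], "hand": 0.05}, {"translation": [0.001, 0.035, -0.002], "turn": [0, 0, 0.075], "hand": 0.05}]}}

```text
time: 11.25
ee_pos: [0.5327, -0.1734, 0.3006]
eef_rot: [0.482, 0.876, -0.001, 0.002]
ft_force: [0.7, -0.2, -0.1]
width: 0.0501
```

Call:
{"op": "apply_moves", "data": {"deltas": [{"translation": [0.001, 0.035, -0.002], "turn": [0, 0, 0.075], "hand": 0.05}, {"translation": [0.001, 0.035, -0.002], "turn": [0, 0, 0.075], "hand": 0.05}, {"translation": [0.001, 0.035, -0.002], "turn": [0, 0, 0.075], "hand": 0.05}, {"translation": [0.001, 0.035, -0.002], "turn": [0, 0, 0.075], "hand": 0.05}, {"translation": [0.001, 0.035, -0.002], "turn": [0, 0, 0.075], "hand": 0.05}]}}

```text
time: 11.75
ee_pos: [0.536, 0.0038, 0.2865]
eef_rot: [0.307, 0.952, -0.002, -0.0]
ft_force: [1.4, -0.5, -0.2]
width: 0.0501
```

Call:
{"op": "apply_moves", "data": {"deltas": [{"translation": [0.001, 0.035, -0.002], "turn": [0, 0, 0.075], "hand": 0.05}, {"translation": [0.001, 0.035, -0.002], "turn": [0, 0, 0.075], "hand": 0.05}, {"translation": [0.001, 0.035, -0.002], "turn": [0, 0, 0.075], "hand": 0.05}, {"translation": [0.001, 0.035, -0.002], "turn": [0, 0, 0.075], "hand": 0.05}, {"translation": [0.001, 0.035, -0.002], "turn": [0, 0, 0.075], "hand": 0.05}]}}

```text
time: 12.25
ee_pos: [0.5413, 0.1806, 0.2728]
eef_rot: [0.122, 0.992, -0.003, -0.002]
ft_force: [-0.0, 1.1, -1.0]
width: 0.0502
```

```bash
python3 st.py
```

```text
t 12.25 p [0.5413 0.1806 0.2728] yang 1.325 fix tilt [ 0.006 -0.004] F [-0.   1.1 -1. ] w 0.0502 q [ 0.38  0.34 -0.98  1.51  0.29  1.45  0.72]
```

Call:
{"op": "apply_moves", "data": {"deltas": [{"translation": [0.002, 0.035, 0.005], "turn": [0.003, -0.002, 0.075], "hand": 0.05}, {"translation": [0.002, 0.035, 0.005], "turn": [0.003, -0.002, 0.075], "hand": 0.05}, {"translation": [0.001, 0.033, 0.0], "turn": [0, 0, 0.075], "hand": 0.05}, {"translation": [0, 0, 0], "turn": [0, 0, 0], "hand": 0.05}, {"translation": [0, 0, 0], "turn": [0, 0, 0], "hand": 0.05}]}}

```text
time: 12.75
ee_pos: [0.5461, 0.2888, 0.2775]
eef_rot: [0.006, 1.0, -0.001, -0.004]
ft_force: [-0.2, -0.2, -0.5]
width: 0.05
```

```bash
python3 st.py
python3 - <<'E'
from h import *
im,kp=snap('w4');print(np.round(proj('',[[.546,.286,.183],[.511,.286,.183],[.581,.286,.183]],kp)))
E
```

```text
t 12.75 p [0.5461 0.2888 0.2775] yang 1.559 fix tilt [ 0.001 -0.008] F [-0.2 -0.2 -0.5] w 0.05 q [ 0.16  0.48 -1.01  1.37  0.39  1.51  0.74]
[[255. 196.]
 [255. 159.]
 [256. 230.]]
```

View pics/w4.png

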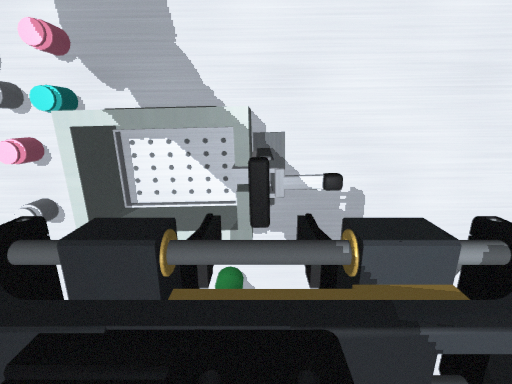

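The handle sits at columns 249–270, rows 157–228, so it is at ≈ (0.545, 0.290); the tab is at (333,181). The TCP is already over the handle. Descend and grip.

Call:
{"op": "apply_moves", "data": {"deltas": [{"translation": [-0.001, 0.001, -0.04], "turn": [0.001, -0.008, 0], "hand": 0.05}, {"translation": [0, 0, -0.035], "turn": [0, 0, 0], "hand": 0.05}, {"translation": [0, 0, -0.02], "turn": [0, 0, 0], "hand": 0.05}, {"translation": [0, 0, -0.01], "turn": [0, 0, 0], "hand": 0.05}]}}

```text
time: 13.2
ee_pos: [0.5477, 0.2837, 0.1698]
eef_rot: [0.012, 1.0, -0.001, 0.002]
ft_force: [0.2, 0.3, 0.3]
width: 0.0502
```

```bash
python3 st.py
```

```text
t 13.2 p [0.5477 0.2837 0.1698] yang 1.547 fix tilt [0.001 0.004] F [0.2 0.3 0.3] w 0.0502 q [ 0.16  0.54 -0.97  1.53  0.45  1.31  0.69]
```

Call:
{"op": "apply_moves", "data": {"deltas": [{"translation": [0, 0.006, 0.003], "turn": [0, 0.003, 0], "hand": 0.0}, {"translation": [0, 0, 0], "turn": [0, 0, 0], "hand": 0.0}, {"translation": [0, 0, 0], "turn": [0, 0, 0], "hand": 0.0}, {"translation": [0, 0, 0], "turn": [0, 0, 0], "hand": 0.0}, {"translation": [0, 0, 0], "turn": [0, 0, 0], "hand": 0.0}]}}

```text
time: 13.7
ee_pos: [0.5496, 0.289, 0.1755]
eef_rot: [0.014, 1.0, 0.0, 0.001]
ft_force: [1.1, -1.1, -5.4]
width: 0.0201
```

Call:
{"op": "apply_moves", "data": {"deltas": [{"translation": [0, 0, 0], "turn": [0, 0, 0], "hand": 0.0}, {"translation": [0, 0, 0], "turn": [0, 0, 0], "hand": 0.0}]}}

```text
time: 13.9
ee_pos: [0.5496, 0.289, 0.1754]
eef_rot: [0.013, 1.0, -0.0, 0.002]
ft_force: [2.5, 1.0, -4.8]
width: 0.0201
```

```bash
python3 st.py
```

```text
t 13.9 p [0.5496 0.289  0.1754] yang 1.544 fix tilt [0.    0.003] F [ 2.5  1.  -4.8] w 0.0201 q [ 0.15  0.54 -0.97  1.52  0.45  1.32  0.68]
```

Call:
{"op": "apply_moves", "data": {"deltas": [{"translation": [0, 0, 0.007], "turn": [0, 0, 0], "hand": 0.0}, {"translation": [0, 0, 0.007], "turn": [0, 0, 0], "hand": 0.0}, {"translation": [0, 0, 0.007], "turn": [0, 0, 0], "hand": 0.0}, {"translation": [0, 0, 0.007], "turn": [0, 0, 0], "hand": 0.0}, {"translation": [0, 0, 0.007], "turn": [0, 0, 0], "hand": 0.0}]}}

```text
time: 14.4
ee_pos: [0.5495, 0.2889, 0.2046]
eef_rot: [0.012, 1.0, 0.0, -0.0]
ft_force: [5.9, 4.5, -11.7]
width: 0.0198
```

Call:
{"op": "apply_moves", "data": {"deltas": [{"translation": [0, 0, 0.007], "turn": [0, 0, 0], "hand": 0.0}, {"translation": [0, 0, 0.007], "turn": [0, 0, 0], "hand": 0.0}, {"translation": [0, 0, 0.007], "turn": [0, 0, 0], "hand": 0.0}, {"translation": [0, 0, 0.007], "turn": [0, 0, 0], "hand": 0.0}, {"translation": [0, 0, 0.007], "turn": [0, 0, 0], "hand": 0.0}]}}

```text
time: 14.9
ee_pos: [0.5495, 0.2889, 0.2342]
eef_rot: [0.011, 1.0, 0.001, -0.002]
ft_force: [5.2, 4.9, -16.4]
width: 0.0199
```

```bash
python3 st.py
```

```text
t 14.9 p [0.5495 0.2889 0.2342] yang 1.548 fix tilt [-0.002 -0.004] F [  5.2   4.9 -16.4] w 0.0199 q [ 0.16  0.5  -0.99  1.43  0.41  1.43  0.71]
```

Call:
{"op": "apply_moves", "data": {"deltas": [{"translation": [0, 0, 0.007], "turn": [0, 0, 0], "hand": 0.0}, {"translation": [0, 0, 0.007], "turn": [0, 0, 0], "hand": 0.0}, {"translation": [0, 0, 0.007], "turn": [0, 0, 0], "hand": 0.0}, {"translation": [0, 0, 0.007], "turn": [0, 0, 0], "hand": 0.0}, {"translation": [0, 0, 0.005], "turn": [0, 0, 0], "hand": 0.0}]}}

```text
time: 15.4
ee_pos: [0.5495, 0.2889, 0.2614]
eef_rot: [0.011, 1.0, 0.001, -0.004]
ft_force: [4.4, 3.5, -11.2]
width: 0.0199
```

Call:
{"op": "apply_moves", "data": {"deltas": [{"translation": [0, 0, 0.004], "turn": [0, 0, 0], "hand": 0.0}]}}

```text
time: 15.5
ee_pos: [0.5496, 0.2889, 0.2646]
eef_rot: [0.01, 1.0, 0.001, -0.005]
ft_force: [3.1, 3.6, -8.7]
width: 0.0192
```

```bash
python3 st.py
```

```text
t 15.5 p [0.5496 0.2889 0.2646] yang 1.55 fix tilt [-0.003 -0.01 ] F [ 3.1  3.6 -8.7] w 0.0192 q [ 0.16  0.49 -1.    1.38  0.4   1.49  0.73]
```

Call:
{"op": "apply_moves", "data": {"deltas": [{"translation": [0, 0, 0.004], "turn": [0, 0, 0], "hand": 0.0}, {"translation": [0, 0, 0.003], "turn": [0, 0, 0], "hand": 0.0}]}}

```text
time: 15.7
ee_pos: [0.5496, 0.2889, 0.2712]
eef_rot: [0.01, 1.0, 0.001, -0.005]
ft_force: [2.1, 1.9, -6.0]
width: 0.0197
```

Call:
{"op": "apply_moves", "data": {"deltas": [{"translation": [0, 0, -0.004], "turn": [0, 0, 0], "hand": 0.0}, {"translation": [0, 0, -0.002], "turn": [0, 0, 0], "hand": 0.0}]}}

```text
time: 15.9
ee_pos: [0.5496, 0.2889, 0.2661]
eef_rot: [0.01, 1.0, 0.001, -0.005]
ft_force: [0.7, 0.9, -3.3]
width: 0.0197
```

Call:
{"op": "apply_moves", "data": {"deltas": [{"translation": [0, 0, -0.002], "turn": [0, 0, 0], "hand": 0.0}, {"translation": [0, 0, -0.002], "turn": [0, 0, 0], "hand": 0.0}]}}

```text
time: 16.1
ee_pos: [0.5497, 0.2891, 0.2646]
eef_rot: [0.01, 1.0, 0.001, -0.004]
ft_force: [-5.1, -5.1, 19.4]
width: 0.0199
```

```bash
python3 st.py
```

```text
t 16.1 p [0.5497 0.2891 0.2646] yang 1.55 fix tilt [-0.003 -0.007] F [-5.1 -5.1 19.4] w 0.0199 q [ 0.16  0.49 -1.    1.39  0.4   1.49  0.73]
```

The pawl holds: load reverses at TCP z 0.2646 (≈ +0.090). Release and rise, then go over the pistons.

Call:
{"op": "apply_moves", "data": {"deltas": [{"translation": [0, 0, 0.001], "turn": [0, 0, 0], "hand": 0.055}, {"translation": [0, 0, 0], "turn": [0, 0, 0], "hand": 0.055}, {"translation": [0, 0, 0], "turn": [0, 0, 0], "hand": 0.055}, {"translation": [0, 0, 0], "turn": [0, 0, 0], "hand": 0.055}, {"translation": [0, 0, 0], "turn": [0, 0, 0], "hand": 0.055}]}}

```text
time: 16.6
ee_pos: [0.5497, 0.2889, 0.2667]
eef_rot: [0.011, 1.0, 0.001, -0.003]
ft_force: [0.5, -0.6, 0.3]
width: 0.0506
```

Call:
{"op": "apply_moves", "data": {"deltas": [{"translation": [0, 0, 0.01], "turn": [0, 0, 0], "hand": 0.055}, {"translation": [0, 0, 0.025], "turn": [0, 0, 0], "hand": 0.055}, {"translation": [0, 0, 0.03], "turn": [0, 0, 0], "hand": 0.055}, {"translation": [0, -0.02, 0.01], "turn": [-0.002, -0.006, 0], "hand": 0.055}, {"translation": [0, -0.04, 0], "turn": [0, 0, 0], "hand": 0.055}]}}

```text
time: 17.1
ee_pos: [0.5469, 0.2329, 0.3461]
eef_rot: [0.007, 1.0, 0.002, -0.001]
ft_force: [-0.3, -0.8, 0.4]
width: 0.055
```

Call:
{"op": "apply_moves", "data": {"deltas": [{"translation": [0.002, -0.045, 0], "turn": [0, 0, 0], "hand": 0.055}, {"translation": [0.002, -0.045, 0], "turn": [0, 0, 0], "hand": 0.055}, {"translation": [0.002, -0.045, 0], "turn": [0, 0, 0], "hand": 0.055}, {"translation": [0.002, -0.045, 0], "turn": [0, 0, 0], "hand": 0.055}, {"translation": [0.002, -0.045, -0.01], "turn": [0, 0, 0], "hand": 0.055}]}}

```text
time: 17.6
ee_pos: [0.5559, 0.0033, 0.3419]
eef_rot: [0.003, 1.0, 0.002, 0.002]
ft_force: [1.3, 0.2, -0.3]
width: 0.055
```

Call:
{"op": "apply_moves", "data": {"deltas": [{"translation": [0.004, -0.04, -0.02], "turn": [0, 0, 0], "hand": 0.055}, {"translation": [0.004, -0.035, -0.02], "turn": [0, 0, 0], "hand": 0.055}, {"translation": [0, -0.02, -0.02], "turn": [0, 0, 0], "hand": 0.055}, {"translation": [0, 0, 0], "turn": [0, 0, 0], "hand": 0.055}]}}

```text
time: 18.0
ee_pos: [0.5633, -0.1044, 0.2819]
eef_rot: [0.009, 1.0, 0.001, 0.003]
ft_force: [-0.6, 0.6, 0.4]
width: 0.0547
```

```bash
python3 st.py
python3 - <<'E'
from h import *
im,kp=snap('w5');print(np.round(proj('',[[.441,-.08,.048],[.617,-.064,.048],[.546,.164,.105]],kp)))
E
```

```text
t 18.0 p [ 0.5633 -0.1044  0.2819] yang 1.552 fix tilt [-0.002  0.006] F [-0.6  0.6  0.4] w 0.0547 q [ 0.86  0.32 -0.93  1.5   0.25  1.44  1.47]
[[275.  76.]
 [286. 201.]
 [476. 158.]]
```

View pics/w5.png

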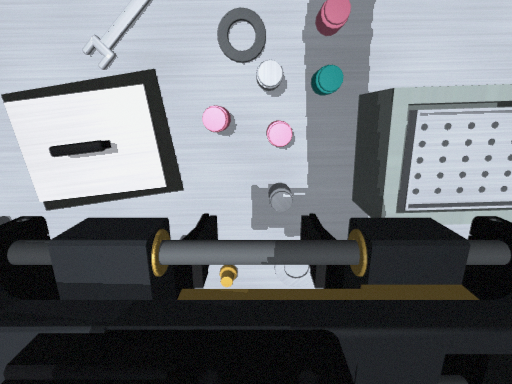

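Run:
```python
from h import *
im,kp=load('w5')
cv2.imwrite('pics/w5c.png',cv2.resize(im[50:220,220:330],None,fx=3.5,fy=3.5,interpolation=2))
```

```text
(no output)
```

View pics/w5c.png

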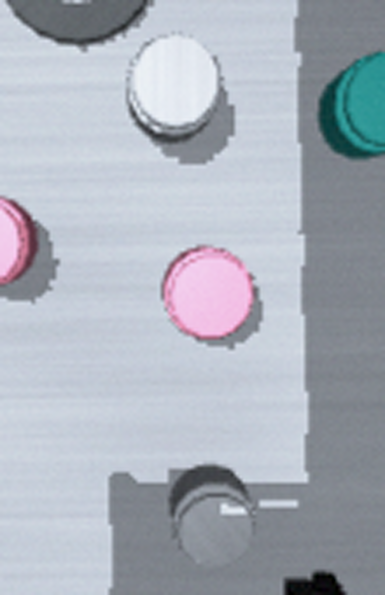

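The crop confirms both as plain grey steel: shoe centres pA (269.7,73.4) and pB (281.4,199.7). The pink and turquoise ones beside them are clearly coloured.

Run:
```python
from h import *
_,k5=load('w5');_,k1=load('w1')
print(ray('',[(269.7,73.4),(281.4,199.7)],.048,k5))
print(tri('',[(269.7,73.4),(281.4,199.7)],'',[(251,201),(353,163)],k5,k1))
```

```text
[[ 0.43791453 -0.08681636  0.048     ]
 [ 0.61466097 -0.07025124  0.048     ]]
[[ 0.43484933 -0.0849633   0.00676199]
 [ 0.62814226 -0.06673165  0.00699432]]
```

Call:
{"op": "apply_moves", "data": {"deltas": [{"translation": [0.02, 0.012, -0.03], "turn": [-0.002, 0.006, 0], "hand": 0.06}, {"translation": [0.02, 0.012, -0.03], "turn": [0, 0, 0], "hand": 0.06}, {"translation": [0.013, 0.009, -0.04], "turn": [0, 0, 0], "hand": 0.06}, {"translation": [0, 0, -0.04], "turn": [0, 0, 0], "hand": 0.06}, {"translation": [0, 0, 0], "turn": [0, 0, 0], "hand": 0.06}]}}

```text
time: 18.55
ee_pos: [0.6225, -0.06, 0.149]
eef_rot: [0.006, 1.0, 0.0, 0.007]
ft_force: [-0.2, -0.3, 0.1]
width: 0.0598
```

```bash
python3 st.py
python3 - <<'E'
from h import *
im,kp=snap('w6');print(np.round(proj('',[[.438,-.085,.048],[.616,-.071,.048]],kp)))
cv2.imwrite('pics/w6c.png',cv2.resize(im[:,150:400],(500,768))[200:600])
E
```

```text
t 18.55 p [ 0.6225 -0.06    0.149 ] yang 1.559 fix tilt [-0.     0.014] F [-0.2 -0.3  0.1] w 0.0598 q [ 0.67  0.53 -0.87  1.55  0.42  1.25  1.3 ]
[[224. -34.]
 [247. 185.]]
```

View pics/w6c.png

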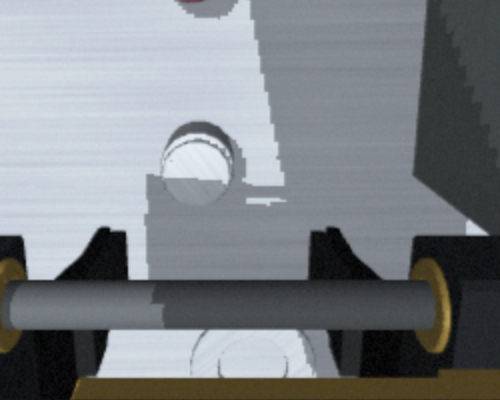

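The shoe at image (248.5,186) matches the prediction (247,185). Descend onto pB.

Call:
{"op": "apply_moves", "data": {"deltas": [{"translation": [-0.006, -0.01, -0.03], "turn": [0, 0.012, -0.01], "hand": 0.06}, {"translation": [0, 0, -0.035], "turn": [0, 0, 0], "hand": 0.06}, {"translation": [0, 0, -0.03], "turn": [0, 0, 0], "hand": 0.06}, {"translation": [0, 0, 0], "turn": [0, 0, 0], "hand": 0.06}]}}

```text
time: 19.0
ee_pos: [0.6252, -0.0671, 0.0704]
eef_rot: [0.01, 1.0, -0.001, 0.012]
ft_force: [-0.9, -0.4, 0.4]
width: 0.0601
```

```bash
python3 st.py
```

```text
t 19.0 p [ 0.6252 -0.0671  0.0704] yang 1.55 fix tilt [0.001 0.023] F [-0.9 -0.4  0.4] w 0.0601 q [ 0.65  0.61 -0.82  1.62  0.49  1.11  1.25]
```

Call:
{"op": "apply_moves", "data": {"deltas": [{"translation": [-0.01, -0.004, 0], "turn": [0, 0.022, 0], "hand": 0.06}, {"translation": [0, 0, 0], "turn": [0, 0, 0], "hand": 0.06}]}}

```text
time: 19.2
ee_pos: [0.6173, -0.0708, 0.0769]
eef_rot: [0.01, 1.0, -0.001, 0.003]
ft_force: [-0.4, -0.2, 0.8]
width: 0.0598
```

```bash
python3 st.py
```

```text
t 19.2 p [ 0.6173 -0.0708  0.0769] yang 1.551 fix tilt [0.002 0.005] F [-0.4 -0.2  0.8] w 0.0598 q [ 0.66  0.6  -0.83  1.61  0.48  1.14  1.27]
```

Call:
{"op": "apply_moves", "data": {"deltas": [{"translation": [-0.002, 0, -0.018], "turn": [0, 0.008, 0], "hand": 0.06}, {"translation": [-0.002, 0, -0.018], "turn": [0, 0.006, 0], "hand": 0.06}, {"translation": [-0.002, 0, -0.014], "turn": [0, 0.006, 0], "hand": 0.06}, {"translation": [0, 0, 0], "turn": [0, 0.003, 0], "hand": 0.06}]}}

```text
time: 19.6
ee_pos: [0.6131, -0.0713, 0.0281]
eef_rot: [0.011, 1.0, -0.002, -0.007]
ft_force: [0.7, -0.3, -0.3]
width: 0.0602
```

```bash
python3 st.py
```

```text
t 19.6 p [ 0.6131 -0.0713  0.0281] yang 1.55 fix tilt [ 0.004 -0.013] F [ 0.7 -0.3 -0.3] w 0.0602 q [ 0.64  0.66 -0.79  1.64  0.52  1.08  1.24]
```

Call:
{"op": "apply_moves", "data": {"deltas": [{"translation": [0.002, 0, -0.005], "turn": [0, -0.012, 0], "hand": 0.0}, {"translation": [0, 0, 0], "turn": [0, 0, 0], "hand": 0.0}, {"translation": [0, 0, 0], "turn": [0, 0, 0], "hand": 0.0}, {"translation": [0, 0, 0], "turn": [0, 0, 0], "hand": 0.0}, {"translation": [0, 0, 0], "turn": [0, 0, 0], "hand": 0.0}], "newtons": 25}}

```text
time: 20.1
ee_pos: [0.6153, -0.0707, 0.0226]
eef_rot: [0.01, 1.0, -0.001, -0.0]
ft_force: [0.3, -0.1, -2.0]
width: 0.0376
```

```bash
python3 st.py
```

```text
t 20.1 p [ 0.6153 -0.0707  0.0226] yang 1.55 fix tilt [ 0.003 -0.001] F [ 0.3 -0.1 -2. ] w 0.0376 q [ 0.64  0.66 -0.79  1.65  0.53  1.06  1.23]
```

Call:
{"op": "apply_moves", "data": {"deltas": [{"translation": [0, 0, 0.02], "turn": [0, 0, 0], "hand": 0.0}, {"translation": [0, 0, 0.04], "turn": [0, 0, 0], "hand": 0.0}, {"translation": [0, 0, 0.045], "turn": [0, 0, 0], "hand": 0.0}, {"translation": [0, 0, 0.045], "turn": [0, 0, 0], "hand": 0.0}, {"translation": [0, 0.01, 0.04], "turn": [0, 0, 0], "hand": 0.0}]}}

```text
time: 20.6
ee_pos: [0.6099, -0.0624, 0.2124]
eef_rot: [0.011, 1.0, -0.001, -0.006]
ft_force: [1.8, -0.7, -1.7]
width: 0.0372
```

Call:
{"op": "apply_moves", "data": {"deltas": [{"translation": [-0.005, 0.03, 0.01], "turn": [0, 0, 0], "hand": 0.0}, {"translation": [-0.006, 0.04, 0.0], "turn": [0, 0, 0], "hand": 0.0}, {"translation": [-0.006, 0.04, 0], "turn": [0, 0, 0], "hand": 0.0}, {"translation": [-0.006, 0.04, 0], "turn": [0, 0, 0], "hand": 0.0}, {"translation": [-0.006, 0.04, 0], "turn": [0, 0, 0], "hand": 0.0}]}}

```text
time: 21.1
ee_pos: [0.583, 0.1274, 0.2313]
eef_rot: [0.017, 1.0, -0.003, -0.0]
ft_force: [0.8, 0.1, -1.7]
width: 0.0374
```

Call:
{"op": "apply_moves", "data": {"deltas": [{"translation": [0, 0, 0.0], "turn": [0, 0, 0], "hand": 0.0}, {"translation": [0, 0.0, 0.0], "turn": [0, 0, 0], "hand": 0.0}]}}

```text
time: 21.3
ee_pos: [0.5804, 0.1352, 0.2321]
eef_rot: [0.012, 1.0, -0.002, 0.0]
ft_force: [-0.6, -1.4, -1.7]
width: 0.0374
```

```bash
python3 st.py
```

```text
t 21.3 p [0.5804 0.1352 0.2321] yang 1.547 fix tilt [0.003 0.   ] F [-0.6 -1.4 -1.7] w 0.0374 q [ 0.43  0.43 -0.96  1.51  0.36  1.39  0.99]
```

Call:
{"op": "apply_moves", "data": {"deltas": [{"translation": [-0.006, -0.001, -0.025], "turn": [0, 0, 0], "hand": 0.0}, {"translation": [0, 0, -0.03], "turn": [0, 0.004, 0], "hand": 0.0}, {"translation": [0, 0, -0.02], "turn": [0, 0.004, 0], "hand": 0.0}, {"translation": [0, 0, 0], "turn": [0, 0, 0], "hand": 0.0}]}}

```text
time: 21.7
ee_pos: [0.575, 0.1317, 0.1558]
eef_rot: [0.013, 1.0, -0.002, -0.003]
ft_force: [0.2, 0.1, -1.9]
width: 0.0375
```

```bash
python3 st.py
```

```text
t 21.7 p [0.575  0.1317 0.1558] yang 1.545 fix tilt [ 0.004 -0.006] F [ 0.2  0.1 -1.9] w 0.0375 q [ 0.42  0.48 -0.94  1.62  0.4   1.26  0.96]
```

Call:
{"op": "apply_moves", "data": {"deltas": [{"translation": [0, 0.001, -0.013], "turn": [0, 0, 0], "hand": 0.0}, {"translation": [0, 0, -0.008], "turn": [0, 0, 0], "hand": 0.0}]}}

```text
time: 21.9
ee_pos: [0.5763, 0.1317, 0.1356]
eef_rot: [0.014, 1.0, -0.002, -0.002]
ft_force: [-0.1, -0.1, -1.7]
width: 0.0373
```

Call:
{"op": "apply_moves", "data": {"deltas": [{"translation": [0, 0, -0.003], "turn": [0, 0, 0], "hand": 0.0}]}}

```text
time: 22.0
ee_pos: [0.5764, 0.1314, 0.1323]
eef_rot: [0.014, 1.0, -0.002, -0.002]
ft_force: [-0.2, -0.1, -1.0]
width: 0.0374
```

```bash
python3 st.py
```

```text
t 22.0 p [0.5764 0.1314 0.1323] yang 1.543 fix tilt [ 0.004 -0.003] F [-0.2 -0.1 -1. ] w 0.0374 q [ 0.41  0.5  -0.92  1.64  0.43  1.22  0.94]
```

Call:
{"op": "apply_moves", "data": {"deltas": [{"translation": [0, 0, -0.002], "turn": [0, 0, 0], "hand": 0.0}]}}

```text
time: 22.1
ee_pos: [0.5766, 0.1314, 0.1303]
eef_rot: [0.014, 1.0, -0.002, -0.001]
ft_force: [0.3, -0.8, -1.7]
width: 0.0374
```

Call:
{"op": "apply_moves", "data": {"deltas": [{"translation": [0, 0, -0.001], "turn": [0, 0, 0], "hand": 0.055}, {"translation": [0, 0, 0], "turn": [0, 0, 0], "hand": 0.055}, {"translation": [0, 0, 0], "turn": [0, 0, 0], "hand": 0.055}, {"translation": [0, 0, 0], "turn": [0, 0, 0], "hand": 0.055}]}}

```text
time: 22.5
ee_pos: [0.5778, 0.132, 0.1312]
eef_rot: [0.014, 1.0, -0.002, 0.0]
ft_force: [-0.7, 0.9, -0.6]
width: 0.0538
```

Call:
{"op": "apply_moves", "data": {"deltas": [{"translation": [0, 0, 0.015], "turn": [0, 0, 0], "hand": 0.055}, {"translation": [0, 0, 0.03], "turn": [0, 0, 0], "hand": 0.055}, {"translation": [0, 0, 0.045], "turn": [0, 0, 0], "hand": 0.06}, {"translation": [0, 0, 0.03], "turn": [0, 0, 0], "hand": 0.06}, {"translation": [0, 0, 0], "turn": [0, 0, 0], "hand": 0.06}]}}

```text
time: 23.0
ee_pos: [0.5766, 0.1328, 0.2602]
eef_rot: [0.013, 1.0, -0.001, 0.001]
ft_force: [0.3, 0.3, 0.1]
width: 0.0597
```

```bash
python3 st.py
python3 - <<'E'
from h import *
im,kp=snap('w7');im2,_=snap('d2','side')
print(proj('',[.576,.132,.153],kp))
cv2.imwrite('pics/d2c.png',np.hstack([cv2.resize(im2[170:350,160:360],(400,360)),cv2.resize(im,(400,300),interpolation=3)[:, :] if 0 else np.vstack([cv2.resize(im,(400,300)),np.zeros((60,400,3),np.uint8)])]))
E
```

```text
t 23.0 p [0.5766 0.1328 0.2602] yang 1.544 fix tilt [0.002 0.001] F [0.3 0.3 0.1] w 0.0597 q [ 0.45  0.4  -0.98  1.48  0.33  1.44  1.01]
[[257.73089444 190.68608062]]
```

View pics/d2c.png

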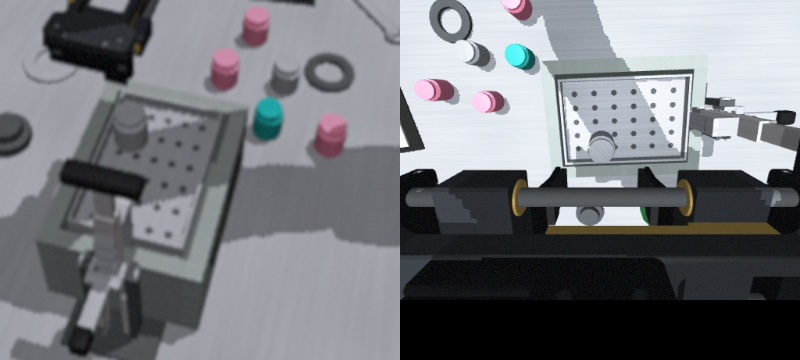

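pB stands in the basket. Now to pA.

Call:
{"op": "apply_moves", "data": {"deltas": [{"translation": [-0.02, -0.034, 0], "turn": [0, 0, 0], "hand": 0.06}, {"translation": [-0.02, -0.034, 0], "turn": [0, 0, 0], "hand": 0.06}, {"translation": [-0.02, -0.034, 0], "turn": [0, 0, 0], "hand": 0.06}, {"translation": [-0.02, -0.034, 0], "turn": [0, 0, 0], "hand": 0.06}, {"translation": [-0.02, -0.034, -0.01], "turn": [0, 0, 0], "hand": 0.06}]}}

```text
time: 23.6
ee_pos: [0.4701, -0.0369, 0.2411]
eef_rot: [0.008, 1.0, 0.001, -0.005]
ft_force: [0.6, -0.3, -0.5]
width: 0.0597
```

Call:
{"op": "apply_moves", "data": {"deltas": [{"translation": [-0.02, -0.03, -0.03], "turn": [0, 0, 0], "hand": 0.06}, {"translation": [-0.01, -0.015, -0.035], "turn": [0, 0, 0], "hand": 0.06}, {"translation": [0, 0, -0.03], "turn": [0, 0, 0], "hand": 0.06}, {"translation": [0, 0, 0], "turn": [0, 0, 0], "hand": 0.06}, {"translation": [0, 0, 0], "turn": [0, 0, 0], "hand": 0.06}]}}

```text
time: 24.1
ee_pos: [0.4316, -0.0901, 0.1396]
eef_rot: [0.014, 1.0, 0.0, -0.009]
ft_force: [0.1, 0.5, 1.1]
width: 0.0599
```

```bash
python3 st.py
python3 - <<'E'
from h import *
im,kp=snap('w8');p=proj('',[.438,-.086,.048],kp)[0];print(p)
cv2.imwrite('pics/w8c.png',cv2.resize(im[60:300,130:400],None,fx=2,fy=2))
E
```

```text
t 24.1 p [ 0.4316 -0.0901  0.1396] yang 1.543 fix tilt [-0.001 -0.018] F [0.1 0.5 1.1] w 0.0599 q [ 1.    0.1  -0.92  1.99  0.09  1.11  1.58]
[262.67729285 203.97739168]
```

View pics/w8c.png

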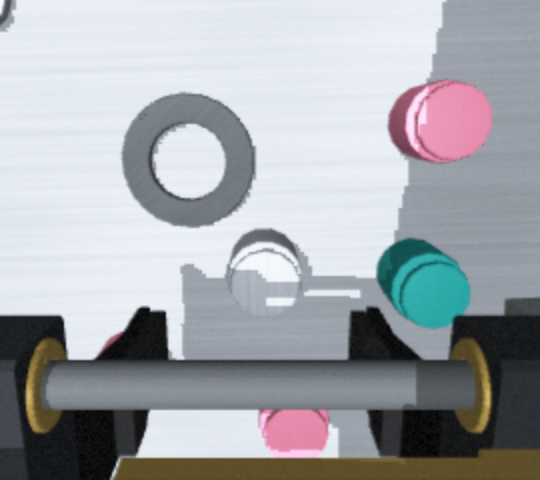

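pA's shoe at image (263,200.5) is within 2 mm of prediction. Descend.

Call:
{"op": "apply_moves", "data": {"deltas": [{"translation": [0.005, 0.004, -0.02], "turn": [0, -0.016, 0], "hand": 0.06}, {"translation": [0, 0, -0.025], "turn": [0, 0, 0], "hand": 0.06}, {"translation": [0, 0, -0.012], "turn": [0, 0, 0], "hand": 0.06}, {"translation": [0, 0, 0], "turn": [0, 0, 0], "hand": 0.06}]}}

```text
time: 24.55
ee_pos: [0.4414, -0.0847, 0.0865]
eef_rot: [0.013, 1.0, -0.0, 0.003]
ft_force: [-0.0, 1.4, 0.7]
width: 0.0601
```

```bash
python3 st.py
```

```text
t 24.55 p [ 0.4414 -0.0847  0.0865] yang 1.546 fix tilt [0.001 0.006] F [-0.   1.4  0.7] w 0.0601 q [ 0.95  0.19 -0.92  2.04  0.19  0.98  1.49]
```

Call:
{"op": "apply_moves", "data": {"deltas": [{"translation": [-0.004, -0.001, -0.02], "turn": [0, 0.006, 0], "hand": 0.06}, {"translation": [-0.001, 0, -0.018], "turn": [0, 0.004, 0], "hand": 0.06}, {"translation": [-0.001, 0, -0.014], "turn": [0, 0.004, 0], "hand": 0.06}, {"translation": [0, 0, -0.006], "turn": [0, 0, 0], "hand": 0.06}]}}

```text
time: 24.95
ee_pos: [0.44, -0.0862, 0.0329]
eef_rot: [0.012, 1.0, -0.002, -0.001]
ft_force: [-0.1, 0.4, 0.8]
width: 0.0596
```

```bash
python3 st.py
```

```text
t 24.95 p [ 0.44   -0.0862  0.0329] yang 1.547 fix tilt [ 0.004 -0.001] F [-0.1  0.4  0.8] w 0.0596 q [ 0.89  0.3  -0.87  2.08  0.3   0.89  1.4 ]
```

Call:
{"op": "apply_moves", "data": {"deltas": [{"translation": [-0.003, 0, -0.01], "turn": [0, 0, 0], "hand": 0.06}]}}

```text
time: 25.05
ee_pos: [0.4385, -0.0863, 0.0239]
eef_rot: [0.012, 1.0, -0.002, 0.001]
ft_force: [0.1, -0.2, 0.3]
width: 0.0598
```

Call:
{"op": "apply_moves", "data": {"deltas": [{"translation": [0, 0, -0.002], "turn": [0, 0, 0], "hand": 0.0}, {"translation": [0, 0, 0], "turn": [0, 0, 0], "hand": 0.0}, {"translation": [0, 0, 0], "turn": [0, 0, 0], "hand": 0.0}, {"translation": [0, 0, 0], "turn": [0, 0, 0], "hand": 0.0}, {"translation": [0, 0, 0], "turn": [0, 0, 0], "hand": 0.0}]}}

```text
time: 25.55
ee_pos: [0.4391, -0.0866, 0.0231]
eef_rot: [0.012, 1.0, -0.003, 0.001]
ft_force: [0.4, -0.1, -1.6]
width: 0.0373
```

```bash
python3 st.py
```

```text
t 25.55 p [ 0.4391 -0.0866  0.0231] yang 1.546 fix tilt [0.005 0.003] F [ 0.4 -0.1 -1.6] w 0.0373 q [ 0.88  0.32 -0.86  2.09  0.32  0.86  1.38]
```

Call:
{"op": "apply_moves", "data": {"deltas": [{"translation": [0, 0, 0.02], "turn": [0, 0, 0], "hand": 0.0}, {"translation": [0, 0, 0.04], "turn": [0, 0, 0], "hand": 0.0}, {"translation": [0, 0, 0.045], "turn": [0, 0, 0], "hand": 0.0}, {"translation": [0, 0, 0.045], "turn": [0, 0, 0], "hand": 0.0}, {"translation": [0.004, 0.01, 0.04], "turn": [0, 0, 0], "hand": 0.0}]}}

```text
time: 26.05
ee_pos: [0.4376, -0.0754, 0.2146]
eef_rot: [0.012, 1.0, 0.0, -0.004]
ft_force: [1.0, -0.6, -1.8]
width: 0.0376
```

Call:
{"op": "apply_moves", "data": {"deltas": [{"translation": [0.012, 0.035, 0.02], "turn": [0, 0, 0], "hand": 0.0}, {"translation": [0.015, 0.04, 0.005], "turn": [0, 0, 0], "hand": 0.0}, {"translation": [0.015, 0.04, 0], "turn": [0, 0, 0], "hand": 0.0}, {"translation": [0.015, 0.04, 0], "turn": [0, 0, 0], "hand": 0.0}, {"translation": [0.015, 0.04, 0], "turn": [0, 0, 0], "hand": 0.0}]}}

```text
time: 26.55
ee_pos: [0.5131, 0.1198, 0.2482]
eef_rot: [0.02, 1.0, -0.005, 0.002]
ft_force: [0.7, -0.5, -0.2]
width: 0.0372
```

Call:
{"op": "apply_moves", "data": {"deltas": [{"translation": [0, 0, 0.0], "turn": [0, 0, 0], "hand": 0.0}, {"translation": [0, 0.0, 0.0], "turn": [0, 0, 0], "hand": 0.0}]}}

```text
time: 26.75
ee_pos: [0.5125, 0.1279, 0.2478]
eef_rot: [0.014, 1.0, -0.002, 0.001]
ft_force: [0.3, -1.2, -2.0]
width: 0.0372
```

```bash
python3 st.py
```

```text
t 26.75 p [0.5125 0.1279 0.2478] yang 1.543 fix tilt [0.004 0.003] F [ 0.3 -1.2 -2. ] w 0.0372 q [ 0.64  0.28 -1.12  1.66  0.26  1.37  1.02]
```

Call:
{"op": "apply_moves", "data": {"deltas": [{"translation": [0.004, 0.005, -0.03], "turn": [0.002, 0.002, 0], "hand": 0.0}, {"translation": [0.001, 0, -0.035], "turn": [0, 0, 0], "hand": 0.0}, {"translation": [0, 0, -0.03], "turn": [0, 0, 0], "hand": 0.0}, {"translation": [0, 0, 0], "turn": [0, 0, 0], "hand": 0.0}]}}

```text
time: 27.15
ee_pos: [0.5177, 0.1292, 0.1508]
eef_rot: [0.016, 1.0, -0.002, 0.001]
ft_force: [-0.5, -0.7, -1.8]
width: 0.0372
```

```bash
python3 st.py
```

```text
t 27.15 p [0.5177 0.1292 0.1508] yang 1.538 fix tilt [0.005 0.003] F [-0.5 -0.7 -1.8] w 0.0372 q [ 0.57  0.39 -1.07  1.77  0.37  1.2   0.93]
```

Call:
{"op": "apply_moves", "data": {"deltas": [{"translation": [0, 0.002, -0.012], "turn": [0, 0, 0], "hand": 0.0}, {"translation": [0, 0, -0.006], "turn": [0, 0, 0], "hand": 0.0}]}}

```text
time: 27.35
ee_pos: [0.5188, 0.1299, 0.1343]
eef_rot: [0.018, 1.0, -0.003, 0.003]
ft_force: [-1.4, 0.3, -1.9]
width: 0.0368
```

```bash
python3 st.py
```

```text
t 27.35 p [0.5188 0.1299 0.1343] yang 1.535 fix tilt [0.005 0.005] F [-1.4  0.3 -1.9] w 0.0368 q [ 0.55  0.41 -1.05  1.79  0.39  1.17  0.91]
```

Call:
{"op": "apply_moves", "data": {"deltas": [{"translation": [0, 0, -0.004], "turn": [0, 0, 0], "hand": 0.0}]}}

```text
time: 27.45
ee_pos: [0.5193, 0.1296, 0.1308]
eef_rot: [0.018, 1.0, -0.003, 0.003]
ft_force: [-0.1, -0.2, -1.3]
width: 0.0375
```

Call:
{"op": "apply_moves", "data": {"deltas": [{"translation": [0, 0, -0.001], "turn": [0, 0, 0], "hand": 0.055}, {"translation": [0, 0, 0], "turn": [0, 0, 0], "hand": 0.055}, {"translation": [0, 0, 0], "turn": [0, 0, 0], "hand": 0.055}, {"translation": [0, 0, 0], "turn": [0, 0, 0], "hand": 0.055}]}}

```text
time: 27.85
ee_pos: [0.5208, 0.13, 0.132]
eef_rot: [0.018, 1.0, -0.002, 0.005]
ft_force: [0.2, 0.5, -0.7]
width: 0.0539
```

Call:
{"op": "apply_moves", "data": {"deltas": [{"translation": [0, 0, 0.015], "turn": [0, 0, 0], "hand": 0.055}, {"translation": [0, 0, 0.03], "turn": [0, 0, 0], "hand": 0.055}, {"translation": [0, 0, 0.045], "turn": [0, 0, 0], "hand": 0.055}, {"translation": [0, 0, 0.045], "turn": [0, 0, 0], "hand": 0.055}, {"translation": [0, 0, 0.045], "turn": [0, 0, 0], "hand": 0.055}]}}

```text
time: 28.35
ee_pos: [0.5169, 0.1299, 0.3177]
eef_rot: [0.017, 1.0, -0.003, 0.001]
ft_force: [1.1, -0.1, 0.5]
width: 0.0552
```

```bash
python3 st.py
python3 - <<'E'
from h import *
im2,kp=snap('d3','side');im1,k1=snap('s3','scene')
cv2.imwrite('pics/d3c.png',np.hstack([cv2.resize(im2[100:360,140:380],(480,520)),cv2.resize(im1[100:260,170:350],(320,284)).repeat(1,0) if 0 else np.vstack([cv2.resize(im1[120:270,170:350],(320,267)),np.zeros((253,320,3),np.uint8)])]))
E
```

```text
t 28.35 p [0.5169 0.1299 0.3177] yang 1.537 fix tilt [0.005 0.003] F [ 1.1 -0.1  0.5] w 0.0552 q [ 0.64  0.25 -1.14  1.53  0.23  1.51  1.03]
```

View pics/d3c.png

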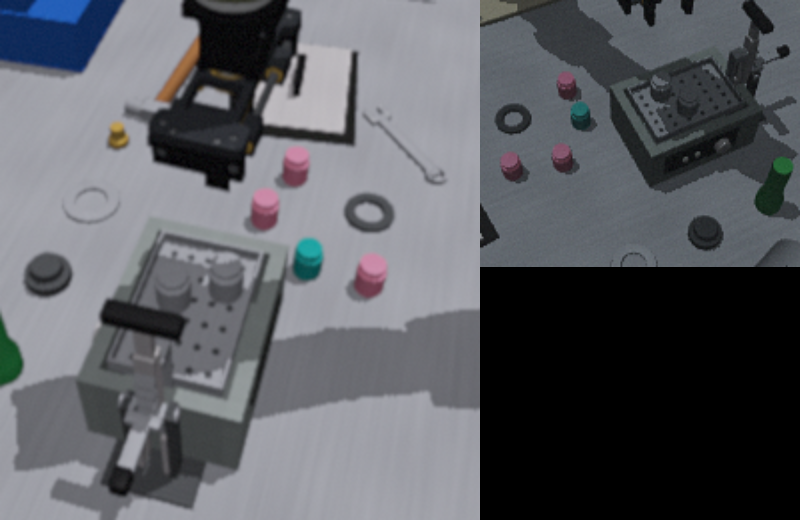

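Both pistons stand in the raised basket at (172,285) and (225,278), and no other grey one is left on the bench. Now the pawl tab, with the jaws turned to open along x.

Call:
{"op": "apply_moves", "data": {"deltas": [{"translation": [0.002, 0.018, 0.008], "turn": [0, 0, -0.12], "hand": 0.045}, {"translation": [0.002, 0.018, 0.008], "turn": [0, 0, -0.12], "hand": 0.045}, {"translation": [0.002, 0.018, 0], "turn": [0, 0, -0.12], "hand": 0.045}, {"translation": [0.002, 0.018, 0], "turn": [0, 0, -0.12], "hand": 0.045}, {"translation": [0.002, 0.018, 0], "turn": [0, 0, -0.12], "hand": 0.045}]}}

```text
time: 28.95
ee_pos: [0.5296, 0.2223, 0.3458]
eef_rot: [0.323, 0.946, -0.003, 0.008]
ft_force: [-0.0, -0.8, -0.2]
width: 0.045
```

Call:
{"op": "apply_moves", "data": {"deltas": [{"translation": [0.002, 0.018, 0], "turn": [0, 0, -0.12], "hand": 0.045}, {"translation": [0.002, 0.018, 0], "turn": [0, 0, -0.12], "hand": 0.045}, {"translation": [0.002, 0.018, 0], "turn": [0, 0, -0.12], "hand": 0.045}, {"translation": [0.002, 0.018, 0], "turn": [0, 0, -0.12], "hand": 0.045}, {"translation": [0.002, 0.018, 0], "turn": [0, 0, -0.12], "hand": 0.045}]}}

```text
time: 29.45
ee_pos: [0.5384, 0.3169, 0.3511]
eef_rot: [0.598, 0.802, -0.003, 0.007]
ft_force: [0.3, 0.1, 0.1]
width: 0.045
```

Call:
{"op": "apply_moves", "data": {"deltas": [{"translation": [0.002, 0.018, 0], "turn": [0, 0, -0.12], "hand": 0.045}, {"translation": [0.002, 0.018, 0], "turn": [0, 0, -0.12], "hand": 0.045}, {"translation": [0.002, 0.02, 0], "turn": [0, 0, -0.1], "hand": 0.045}, {"translation": [0, 0, 0], "turn": [0, 0, 0], "hand": 0.045}]}}

```text
time: 29.85
ee_pos: [0.5423, 0.378, 0.3547]
eef_rot: [0.729, 0.684, -0.003, 0.005]
ft_force: [-1.0, -0.0, 0.0]
width: 0.045
```

```bash
python3 st.py
```

```text
t 29.85 p [0.5423 0.378  0.3547] yang -0.064 fix tilt [0.012 0.002] F [-1. -0.  0.] w 0.045 q [-0.17  0.51 -0.83  1.1   0.38  1.68 -0.96]
```

Call:
{"op": "apply_moves", "data": {"deltas": [{"translation": [0.003, -0.004, -0.03], "turn": [0.01, 0, 0.045], "hand": 0.045}, {"translation": [0, 0, -0.04], "turn": [0, 0, 0], "hand": 0.045}, {"translation": [0, 0, -0.03], "turn": [0, 0, 0], "hand": 0.045}, {"translation": [0, 0, 0], "turn": [0, 0, 0], "hand": 0.045}]}}

```text
time: 30.25
ee_pos: [0.5448, 0.3735, 0.2564]
eef_rot: [0.71, 0.704, 0.003, 0.001]
ft_force: [-0.9, -1.2, -0.4]
width: 0.045
```

```bash
python3 st.py
python3 - <<'E'
from h import *
im,kp=snap('w9');print(proj('',[[.546,.371,.143],[.546,.289,.273]],kp))
cv2.imwrite('pics/w9c.png',im)
E
```

```text
t 30.25 p [0.5448 0.3735 0.2564] yang -0.009 fix tilt [-0.003  0.005] F [-0.9 -1.2 -0.4] w 0.045 q [-0.11  0.52 -0.84  1.3   0.39  1.48 -0.92]
[[259.84431683 192.04048398]
 [262.65163061 373.87795808]]
```

View pics/w9c.png

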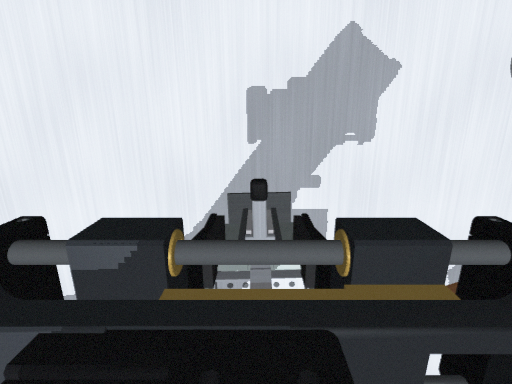

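The tab at (259,190) matches the prediction (260,192). Descend and grip it.

Call:
{"op": "apply_moves", "data": {"deltas": [{"translation": [0, -0.002, -0.035], "turn": [0, 0.004, 0], "hand": 0.045}, {"translation": [0, 0, -0.035], "turn": [0, 0, 0], "hand": 0.045}, {"translation": [0, 0, -0.025], "turn": [0, 0, 0], "hand": 0.045}, {"translation": [0, 0, 0], "turn": [0, 0, 0], "hand": 0.045}]}}

```text
time: 30.7
ee_pos: [0.5487, 0.3734, 0.1731]
eef_rot: [0.71, 0.704, 0.009, 0.0]
ft_force: [0.6, -0.7, 0.2]
width: 0.0448
```

```bash
python3 st.py
```

```text
t 30.7 p [0.5487 0.3734 0.1731] yang -0.009 fix tilt [-0.012  0.013] F [ 0.6 -0.7  0.2] w 0.0448 q [-0.1   0.57 -0.82  1.41  0.42  1.32 -0.94]
```

Call:
{"op": "apply_moves", "data": {"deltas": [{"translation": [-0.003, -0.001, -0.02], "turn": [-0.01, 0.012, 0], "hand": 0.045}, {"translation": [0, 0, -0.018], "turn": [0, 0, 0], "hand": 0.045}, {"translation": [0, 0, -0.005], "turn": [0, 0, 0], "hand": 0.045}]}}

```text
time: 31.0
ee_pos: [0.5484, 0.3743, 0.1356]
eef_rot: [0.71, 0.704, 0.005, 0.0]
ft_force: [0.5, -0.6, 0.4]
width: 0.0449
```

```bash
python3 st.py
```

```text
t 31.0 p [0.5484 0.3743 0.1356] yang -0.009 fix tilt [-0.007  0.008] F [ 0.5 -0.6  0.4] w 0.0449 q [-0.11  0.61 -0.8   1.45  0.45  1.26 -0.96]
```

Call:
{"op": "apply_moves", "data": {"deltas": [{"translation": [-0.003, -0.002, -0.006], "turn": [-0.004, 0.006, 0], "hand": 0.0}, {"translation": [0, 0, 0], "turn": [0, 0, 0], "hand": 0.0}, {"translation": [0, 0, 0], "turn": [0, 0, 0], "hand": 0.0}, {"translation": [0, 0, 0], "turn": [0, 0, 0], "hand": 0.0}, {"translation": [0, 0, 0], "turn": [0, 0, 0], "hand": 0.0}], "newtons": 30}}

```text
time: 31.5
ee_pos: [0.5454, 0.3729, 0.1312]
eef_rot: [0.71, 0.704, 0.002, -0.0]
ft_force: [-1.3, -0.4, -2.4]
width: 0.0179
```

Call:
{"op": "apply_moves", "data": {"deltas": [{"translation": [0, 0, 0], "turn": [0, 0, 0], "hand": 0.0}, {"translation": [0, 0, 0], "turn": [0, 0, 0], "hand": 0.0}]}}

```text
time: 31.7
ee_pos: [0.5453, 0.3729, 0.1312]
eef_rot: [0.71, 0.705, 0.002, -0.0]
ft_force: [0.6, 0.4, -2.4]
width: 0.0179
```

```bash
python3 st.py
```

```text
t 31.7 p [0.5453 0.3729 0.1312] yang -0.007 fix tilt [-0.004  0.003] F [ 0.6  0.4 -2.4] w 0.0179 q [-0.11  0.61 -0.8   1.45  0.45  1.26 -0.96]
```

Call:
{"op": "apply_moves", "data": {"deltas": [{"translation": [0, -0.001, 0.007], "turn": [0, 0, 0], "hand": 0.0}, {"translation": [0, -0.001, 0.007], "turn": [0, 0, 0], "hand": 0.0}, {"translation": [0, -0.002, 0.007], "turn": [0, 0, 0], "hand": 0.0}, {"translation": [0, -0.002, 0.007], "turn": [0, 0, 0], "hand": 0.0}, {"translation": [0, -0.001, 0.005], "turn": [0, 0, 0], "hand": 0.0}]}}

```text
time: 32.2
ee_pos: [0.5454, 0.3632, 0.1646]
eef_rot: [0.71, 0.704, 0.0, 0.0]
ft_force: [0.2, -4.1, -8.9]
width: 0.0175
```

```bash
python3 st.py
```

```text
t 32.2 p [0.5454 0.3632 0.1646] yang -0.008 fix tilt [-0.     0.001] F [ 0.2 -4.1 -8.9] w 0.0175 q [-0.08  0.57 -0.82  1.43  0.42  1.32 -0.94]
```

Call:
{"op": "apply_moves", "data": {"deltas": [{"translation": [0, 0, 0], "turn": [0, 0, 0], "hand": 0.0}, {"translation": [0, 0, 0], "turn": [0, 0, 0], "hand": 0.0}, {"translation": [0, 0, 0], "turn": [0, 0, 0], "hand": 0.0}, {"translation": [0, 0, 0], "turn": [0, 0, 0], "hand": 0.0}, {"translation": [0, 0, 0], "turn": [0, 0, 0], "hand": 0.0}]}}

```text
time: 32.7
ee_pos: [0.5454, 0.363, 0.165]
eef_rot: [0.71, 0.704, 0.0, 0.0]
ft_force: [0.6, -1.2, -5.9]
width: 0.0176
```

Call:
{"op": "apply_moves", "data": {"deltas": [{"translation": [0, 0, 0], "turn": [0, 0, 0], "hand": 0.0}, {"translation": [0, 0, 0], "turn": [0, 0, 0], "hand": 0.0}, {"translation": [0, 0, 0], "turn": [0, 0, 0], "hand": 0.0}, {"translation": [0, 0, 0], "turn": [0, 0, 0], "hand": 0.0}, {"translation": [0, 0, 0], "turn": [0, 0, 0], "hand": 0.0}]}}

```text
time: 33.2
ee_pos: [0.5454, 0.363, 0.1649]
eef_rot: [0.71, 0.704, 0.0, 0.0]
ft_force: [0.4, -0.6, -5.8]
width: 0.0175
```

Call:
{"op": "apply_moves", "data": {"deltas": [{"translation": [0, 0, 0], "turn": [0, 0, 0], "hand": 0.0}, {"translation": [0, 0, 0], "turn": [0, 0, 0], "hand": 0.0}, {"translation": [0, 0, 0], "turn": [0, 0, 0], "hand": 0.0}, {"translation": [0, 0, 0], "turn": [0, 0, 0], "hand": 0.0}, {"translation": [0, 0, 0], "turn": [0, 0, 0], "hand": 0.0}]}}

```text
time: 33.7
ee_pos: [0.5454, 0.363, 0.165]
eef_rot: [0.71, 0.704, 0.0, 0.0]
ft_force: [0.1, -1.7, -5.9]
width: 0.0177
```

Call:
{"op": "apply_moves", "data": {"deltas": [{"translation": [0, 0, 0], "turn": [0, 0, 0], "hand": 0.0}, {"translation": [0, 0, 0], "turn": [0, 0, 0], "hand": 0.0}, {"translation": [0, 0, 0], "turn": [0, 0, 0], "hand": 0.0}, {"translation": [0, 0, 0], "turn": [0, 0, 0], "hand": 0.0}, {"translation": [0, 0, 0], "turn": [0, 0, 0], "hand": 0.0}]}}

```text
time: 34.2
ee_pos: [0.5454, 0.363, 0.1649]
eef_rot: [0.71, 0.704, 0.0, 0.0]
ft_force: [0.8, -1.6, -5.8]
width: 0.0174
```

Call:
{"op": "apply_moves", "data": {"deltas": [{"translation": [0, 0, 0], "turn": [0, 0, 0], "hand": 0.0}, {"translation": [0, 0, 0], "turn": [0, 0, 0], "hand": 0.0}, {"translation": [0, 0, 0], "turn": [0, 0, 0], "hand": 0.0}, {"translation": [0, 0, 0], "turn": [0, 0, 0], "hand": 0.0}, {"translation": [0, 0, 0], "turn": [0, 0, 0], "hand": 0.0}]}}

```text
time: 34.7
ee_pos: [0.5454, 0.3631, 0.165]
eef_rot: [0.71, 0.704, 0.0, 0.0]
ft_force: [0.6, -1.0, -5.6]
width: 0.0175
```

Call:
{"op": "apply_moves", "data": {"deltas": [{"translation": [0, 0, 0], "turn": [0, 0, 0], "hand": 0.0}, {"translation": [0, 0, 0], "turn": [0, 0, 0], "hand": 0.0}, {"translation": [0, 0, 0], "turn": [0, 0, 0], "hand": 0.0}, {"translation": [0, 0, 0], "turn": [0, 0, 0], "hand": 0.0}, {"translation": [0, 0, 0], "turn": [0, 0, 0], "hand": 0.0}]}}

```text
time: 35.2
ee_pos: [0.5455, 0.363, 0.165]
eef_rot: [0.71, 0.704, 0.0, 0.0]
ft_force: [0.1, -2.0, -5.2]
width: 0.0177
```

```bash
python3 st.py
python3 - <<'E'
from h import *
im2,kp=snap('d4','side');im1,k1=snap('s4','scene')
print(proj('side',[.546,.289,.175]),proj('scene',[.546,.289,.175]))
cv2.imwrite('pics/d4c.png',np.hstack([cv2.resize(im2[190:360,150:320],(400,400)),cv2.resize(im1[120:270,220:370],(400,400))]))
E
```

```text
t 35.2 p [0.5455 0.363  0.165 ] yang -0.008 fix tilt [-0.     0.001] F [ 0.1 -2.  -5.2] w 0.0177 q [-0.08  0.57 -0.82  1.43  0.42  1.32 -0.94]
[[214.60250223 287.84938835]] [[320.77011192 148.23589665]]
```

View pics/d4c.png

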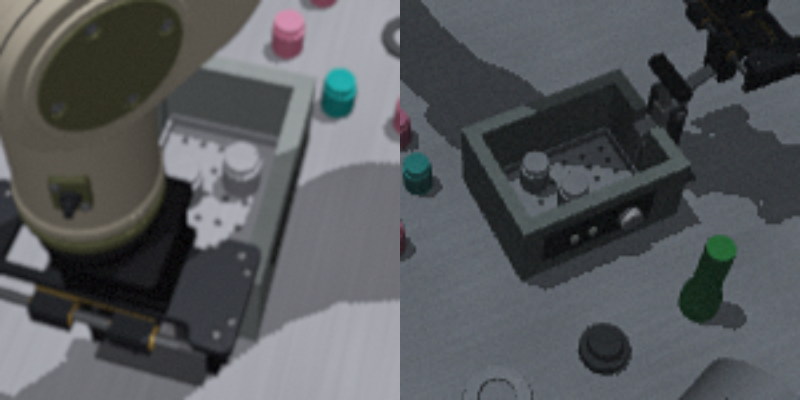

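The basket is fully down (handle at scene px (320.5,148) against a predicted (320.8,148.2)) with both pistons in it. Lower the tab and release.

Call:
{"op": "apply_moves", "data": {"deltas": [{"translation": [0, 0.002, -0.008], "turn": [0, 0, 0], "hand": 0.0}, {"translation": [0, 0.003, -0.008], "turn": [0, 0, 0], "hand": 0.0}, {"translation": [0, 0.003, -0.008], "turn": [0, 0, 0], "hand": 0.0}, {"translation": [0, 0.002, -0.008], "turn": [0, 0, 0], "hand": 0.0}]}}

```text
time: 35.7
ee_pos: [0.5454, 0.3741, 0.1331]
eef_rot: [0.71, 0.704, 0.001, 0.001]
ft_force: [-1.7, -4.5, 2.9]
width: 0.0177
```

```bash
python3 st.py
```

```text
t 35.7 p [0.5454 0.3741 0.1331] yang -0.008 fix tilt [-0.     0.003] F [-1.7 -4.5  2.9] w 0.0177 q [-0.11  0.61 -0.8   1.45  0.45  1.27 -0.96]
```

Call:
{"op": "apply_moves", "data": {"deltas": [{"translation": [0, 0, 0], "turn": [0, 0, 0], "hand": 0.045}, {"translation": [0, 0, 0], "turn": [0, 0, 0], "hand": 0.045}, {"translation": [0, 0, 0], "turn": [0, 0, 0], "hand": 0.045}, {"translation": [0, 0, 0], "turn": [0, 0, 0], "hand": 0.045}, {"translation": [0, 0, 0], "turn": [0, 0, 0], "hand": 0.045}]}}

```text
time: 36.2
ee_pos: [0.5457, 0.3763, 0.1324]
eef_rot: [0.71, 0.704, 0.003, -0.0]
ft_force: [-0.8, -0.8, -0.5]
width: 0.0434
```

Call:
{"op": "apply_moves", "data": {"deltas": [{"translation": [0, 0, 0.025], "turn": [0, 0, 0], "hand": 0.045}, {"translation": [0, 0, 0.04], "turn": [0, 0, 0], "hand": 0.045}, {"translation": [0, 0, 0.045], "turn": [0, 0, 0], "hand": 0.045}, {"translation": [0, 0, 0.045], "turn": [0, 0, 0], "hand": 0.045}, {"translation": [0, -0.02, 0.0], "turn": [0, 0, 0], "hand": 0.045}]}}

```text
time: 36.7
ee_pos: [0.5429, 0.3574, 0.2922]
eef_rot: [0.709, 0.706, 0.002, -0.002]
ft_force: [-0.3, -0.9, -1.1]
width: 0.0451
```

```bash
python3 st.py
```

```text
t 36.7 p [0.5429 0.3574 0.2922] yang -0.004 fix tilt [-0.005  0.001] F [-0.3 -0.9 -1.1] w 0.0451 q [-0.07  0.49 -0.85  1.27  0.36  1.53 -0.88]
```

Call:
{"op": "apply_moves", "data": {"deltas": [{"translation": [0, -0.035, 0], "turn": [0, 0, 0], "hand": 0.045}, {"translation": [0, -0.042, 0], "turn": [0, 0, 0], "hand": 0.045}, {"translation": [0, -0.042, 0], "turn": [0, 0, 0], "hand": 0.045}, {"translation": [0, -0.042, 0], "turn": [0, 0, 0.01], "hand": 0.045}, {"translation": [0, -0.042, 0], "turn": [0, 0, 0.01], "hand": 0.045}]}}

```text
time: 37.2
ee_pos: [0.541, 0.1533, 0.2951]
eef_rot: [0.699, 0.716, 0.005, -0.002]
ft_force: [0.8, -0.4, 0.2]
width: 0.0448
```

Call:
{"op": "apply_moves", "data": {"deltas": [{"translation": [0, -0.042, 0], "turn": [0, 0, 0.01], "hand": 0.045}, {"translation": [0, -0.042, 0], "turn": [0, 0, 0.01], "hand": 0.045}, {"translation": [0, -0.042, 0], "turn": [0, 0, 0.01], "hand": 0.045}, {"translation": [0, -0.042, 0], "turn": [0, 0, 0.01], "hand": 0.045}, {"translation": [0, -0.042, 0], "turn": [0, 0, 0.01], "hand": 0.045}]}}

```text
time: 37.7
ee_pos: [0.5398, -0.0652, 0.2973]
eef_rot: [0.68, 0.733, 0.007, 0.001]
ft_force: [0.0, 0.0, 0.4]
width: 0.0449
```

Call:
{"op": "apply_moves", "data": {"deltas": [{"translation": [0, -0.042, 0], "turn": [0, 0, 0.01], "hand": 0.045}, {"translation": [0, -0.042, 0], "turn": [0, 0, 0.01], "hand": 0.045}, {"translation": [0, -0.042, 0], "turn": [0, 0, 0.01], "hand": 0.045}, {"translation": [0, -0.04, 0], "turn": [0, 0, 0.01], "hand": 0.045}, {"translation": [0, -0.03, 0], "turn": [0, 0, 0], "hand": 0.045}]}}

```text
time: 38.2
ee_pos: [0.5383, -0.2715, 0.2993]
eef_rot: [0.665, 0.747, 0.007, 0.003]
ft_force: [-0.2, -0.3, 0.7]
width: 0.0447
```

```bash
python3 st.py
```

```text
t 38.2 p [ 0.5383 -0.2715  0.2993] yang 0.115 fix tilt [-0.005  0.014] F [-0.2 -0.3  0.7] w 0.0447 q [ 0.88  0.31 -0.62  1.41  0.17  1.47  0.39]
```

Call:
{"op": "apply_moves", "data": {"deltas": [{"translation": [-0.001, -0.035, -0.02], "turn": [-0.004, 0.01, 0], "hand": 0.045}, {"translation": [-0.002, -0.035, -0.03], "turn": [0, 0, 0], "hand": 0.045}, {"translation": [0, -0.025, -0.04], "turn": [0, 0, 0], "hand": 0.045}, {"translation": [0, 0, -0.03], "turn": [0, 0, 0], "hand": 0.045}, {"translation": [0, 0, 0], "turn": [0, 0, 0], "hand": 0.045}]}}

```text
time: 38.7
ee_pos: [0.5334, -0.3768, 0.177]
eef_rot: [0.668, 0.744, 0.001, 0.004]
ft_force: [-1.1, 0.8, -0.3]
width: 0.0447
```

```bash
python3 st.py
python3 - <<'E'
from h import *
im,kp=snap('w10')
c,s=np.cos(.103),np.sin(.103);o=np.array([.534,-.3713,.040])
print(np.round(proj('',[o,o+[-.04*-s*-1,-.04*c,0],o+[-s*.04,c*.04,0]],kp)))
g=im.max(2);m=(g<70).astype(np.uint8);m[:, :215]=0;m[:,310:]=0;m[215:]=0
for c in cv2.findContours(m,0,2)[0]:
    if cv2.contourArea(c)>150:
        r=cv2.minAreaRect(c);b=cv2.boxPoints(r);w=ray('',b,.040,kp);print(r,np.round(w[:,:2],3).tolist(),np.round(w.mean(0),4))
E
```

```text
t 38.7 p [ 0.5334 -0.3768  0.177 ] yang 0.108 fix tilt [0.003 0.007] F [-1.1  0.8 -0.3] w 0.0447 q [ 0.95  0.48 -0.55  1.44  0.25  1.28  0.49]
[[259. 179.]
 [252. 212.]
 [260. 142.]]
((258.5, 177.0), (68.0, 13.0), 90.0) [[0.522, -0.334], [0.536, -0.332], [0.545, -0.408], [0.53, -0.41]] [ 0.533 -0.371  0.04 ]
((262.0, 67.5), (93.99998474121094, 20.999996185302734), -0.0) [[0.479, -0.274], [0.478, -0.255], [0.569, -0.245], [0.572, -0.264]] [ 0.5244 -0.2593  0.04  ]
```

The bar is at (0.533, -0.371), as expected. Descend and grip.

Call:
{"op": "apply_moves", "data": {"deltas": [{"translation": [0, 0.005, -0.035], "turn": [0.002, 0.006, 0], "hand": 0.045}, {"translation": [0, 0, -0.035], "turn": [0, 0, 0], "hand": 0.045}, {"translation": [0, 0, -0.03], "turn": [0, 0, 0], "hand": 0.045}, {"translation": [0, 0, 0], "turn": [0, 0, 0], "hand": 0.045}]}}

```text
time: 39.15
ee_pos: [0.5397, -0.3723, 0.0881]
eef_rot: [0.667, 0.745, 0.001, 0.009]
ft_force: [-0.2, 1.1, 0.9]
width: 0.0448
```

```bash
python3 st.py
```

```text
t 39.15 p [ 0.5397 -0.3723  0.0881] yang 0.11 fix tilt [0.01  0.015] F [-0.2  1.1  0.9] w 0.0448 q [ 0.92  0.56 -0.53  1.53  0.3   1.12  0.44]
```

Call:
{"op": "apply_moves", "data": {"deltas": [{"translation": [-0.006, 0.001, -0.018], "turn": [0.009, 0.014, 0], "hand": 0.045}, {"translation": [0, 0, -0.018], "turn": [0, 0, 0], "hand": 0.045}, {"translation": [0, 0, -0.008], "turn": [0, 0, 0], "hand": 0.045}]}}

```text
time: 39.45
ee_pos: [0.5379, -0.3724, 0.0503]
eef_rot: [0.667, 0.745, 0.001, 0.006]
ft_force: [-0.6, -0.1, -0.9]
width: 0.0451
```

```bash
python3 st.py
```

```text
t 39.45 p [ 0.5379 -0.3724  0.0503] yang 0.111 fix tilt [0.007 0.01 ] F [-0.6 -0.1 -0.9] w 0.0451 q [ 0.92  0.6  -0.52  1.56  0.33  1.06  0.43]
```

Call:
{"op": "apply_moves", "data": {"deltas": [{"translation": [-0.006, 0.001, -0.008], "turn": [0.007, 0.012, 0], "hand": 0.045}, {"translation": [0, 0, -0.008], "turn": [0, 0, 0], "hand": 0.045}]}}

```text
time: 39.65
ee_pos: [0.5322, -0.3718, 0.0345]
eef_rot: [0.667, 0.745, -0.001, -0.001]
ft_force: [-0.1, -1.0, -1.0]
width: 0.0447
```

```bash
python3 st.py
```

```text
t 39.65 p [ 0.5322 -0.3718  0.0345] yang 0.111 fix tilt [ 0.    -0.002] F [-0.1 -1.  -1. ] w 0.0447 q [ 0.92  0.62 -0.51  1.57  0.33  1.05  0.43]
```

Call:
{"op": "apply_moves", "data": {"deltas": [{"translation": [0, 0, 0], "turn": [0, 0, 0], "hand": 0.0}, {"translation": [0, 0, 0], "turn": [0, 0, 0], "hand": 0.0}, {"translation": [0, 0, 0], "turn": [0, 0, 0], "hand": 0.0}, {"translation": [0, 0, 0], "turn": [0, 0, 0], "hand": 0.0}, {"translation": [0, 0, 0], "turn": [0, 0, 0], "hand": 0.0}], "newtons": 40}}

```text
time: 40.15
ee_pos: [0.5325, -0.3719, 0.0347]
eef_rot: [0.667, 0.745, -0.001, -0.0]
ft_force: [-0.1, 0.4, -2.2]
width: 0.0155
```

Call:
{"op": "apply_moves", "data": {"deltas": [{"translation": [0, 0, 0], "turn": [0, 0, 0], "hand": 0.0}, {"translation": [0, 0, 0], "turn": [0, 0, 0], "hand": 0.0}]}}

```text
time: 40.35
ee_pos: [0.5325, -0.3718, 0.0347]
eef_rot: [0.667, 0.745, -0.001, -0.0]
ft_force: [0.7, -1.1, -1.5]
width: 0.0157
```

```bash
python3 st.py
```

```text
t 40.35 p [ 0.5325 -0.3718  0.0347] yang 0.111 fix tilt [ 0.    -0.001] F [ 0.7 -1.1 -1.5] w 0.0157 q [ 0.92  0.62 -0.51  1.57  0.33  1.05  0.43]
```

Call:
{"op": "apply_moves", "data": {"deltas": [{"translation": [0, 0, 0.02], "turn": [0, 0, 0], "hand": 0.0}, {"translation": [0, 0, 0.04], "turn": [0, 0, 0], "hand": 0.0}, {"translation": [0, 0, 0.045], "turn": [0, 0, 0], "hand": 0.0}, {"translation": [0, 0, 0.045], "turn": [0, 0, 0], "hand": 0.0}, {"translation": [0, 0.005, 0.045], "turn": [0, 0, 0], "hand": 0.0}]}}

```text
time: 40.85
ee_pos: [0.5252, -0.3639, 0.2253]
eef_rot: [0.667, 0.745, -0.002, -0.01]
ft_force: [0.9, -1.0, -3.9]
width: 0.0152
```

Call:
{"op": "apply_moves", "data": {"deltas": [{"translation": [0.001, 0.02, 0.02], "turn": [0, 0, -0.01], "hand": 0.0}, {"translation": [0.001, 0.035, 0], "turn": [0, 0, -0.01], "hand": 0.0}, {"translation": [0.001, 0.035, 0], "turn": [0, 0, -0.01], "hand": 0.0}, {"translation": [0.001, 0.035, 0], "turn": [0, 0, -0.01], "hand": 0.0}, {"translation": [0.001, 0.035, 0], "turn": [0, 0, -0.01], "hand": 0.0}]}}

```text
time: 41.35
ee_pos: [0.5295, -0.2049, 0.2526]
eef_rot: [0.689, 0.724, -0.002, -0.006]
ft_force: [1.3, 0.5, -2.4]
width: 0.0159
```

Call:
{"op": "apply_moves", "data": {"deltas": [{"translation": [0.001, 0.035, 0], "turn": [0, 0, -0.01], "hand": 0.0}, {"translation": [0.001, 0.035, 0], "turn": [0, 0, -0.01], "hand": 0.0}, {"translation": [0.001, 0.035, 0], "turn": [0, 0, -0.01], "hand": 0.0}, {"translation": [0.001, 0.035, 0], "turn": [0, 0, -0.01], "hand": 0.0}, {"translation": [0.001, 0.035, 0], "turn": [0, 0, -0.01], "hand": 0.0}]}}

```text
time: 41.85
ee_pos: [0.5316, -0.0227, 0.2512]
eef_rot: [0.708, 0.706, -0.004, -0.006]
ft_force: [0.4, 0.4, -4.5]
width: 0.0156
```

```bash
python3 st.py
```

```text
t 41.85 p [ 0.5316 -0.0227  0.2512] yang -0.003 fix tilt [-0.004 -0.015] F [ 0.4  0.4 -4.5] w 0.0156 q [ 0.63  0.2  -0.75  1.64  0.14  1.37 -0.15]
```

Call:
{"op": "apply_moves", "data": {"deltas": [{"translation": [0.003, 0.037, 0], "turn": [-0.001, -0.004, 0], "hand": 0.0}, {"translation": [0.003, 0.037, 0], "turn": [-0.001, -0.004, 0], "hand": 0.0}, {"translation": [0.003, 0.037, 0], "turn": [-0.001, -0.004, -0.003], "hand": 0.0}, {"translation": [0.003, 0.037, 0], "turn": [0, 0, 0], "hand": 0.0}, {"translation": [0.002, 0.03, 0], "turn": [0, 0, 0], "hand": 0.0}]}}

```text
time: 42.35
ee_pos: [0.5428, 0.1625, 0.25]
eef_rot: [0.71, 0.705, -0.002, -0.001]
ft_force: [1.3, 0.3, -3.5]
width: 0.0154
```

Call:
{"op": "apply_moves", "data": {"deltas": [{"translation": [0, 0, 0], "turn": [0, 0, 0], "hand": 0.0}, {"translation": [0, 0, 0], "turn": [0, 0, 0], "hand": 0.0}]}}

```text
time: 42.55
ee_pos: [0.5409, 0.1679, 0.2494]
eef_rot: [0.707, 0.708, -0.002, -0.002]
ft_force: [0.0, -0.9, -3.6]
width: 0.0153
```

```bash
python3 st.py
```

```text
t 42.55 p [0.5409 0.1679 0.2494] yang 0.001 fix tilt [ 0.    -0.007] F [ 0.  -0.9 -3.6] w 0.0153 q [ 0.32  0.31 -0.85  1.56  0.23  1.39 -0.55]
```

Call:
{"op": "apply_moves", "data": {"deltas": [{"translation": [0.004, -0.004, -0.025], "turn": [0, -0.006, -0.01], "hand": 0.0}, {"translation": [0, 0, -0.025], "turn": [0, 0, 0], "hand": 0.0}, {"translation": [0, 0, -0.02], "turn": [0, 0, 0], "hand": 0.0}, {"translation": [0, 0, 0], "turn": [0, 0, 0], "hand": 0.0}]}}

```text
time: 42.95
ee_pos: [0.545, 0.1594, 0.177]
eef_rot: [0.712, 0.702, -0.001, 0.001]
ft_force: [-1.1, -0.3, -3.6]
width: 0.0153
```

```bash
python3 st.py
```

```text
t 42.95 p [0.545  0.1594 0.177 ] yang -0.013 fix tilt [ 0.003 -0.   ] F [-1.1 -0.3 -3.6] w 0.0153 q [ 0.31  0.36 -0.82  1.66  0.28  1.25 -0.58]
```

Call:
{"op": "apply_moves", "data": {"deltas": [{"translation": [0.001, 0.005, -0.012], "turn": [0.002, 0, 0], "hand": 0.0}, {"translation": [0, 0, -0.01], "turn": [0, 0, 0], "hand": 0.0}, {"translation": [0, 0, -0.004], "turn": [0, 0, 0], "hand": 0.0}]}}

```text
time: 43.25
ee_pos: [0.5474, 0.1633, 0.1514]
eef_rot: [0.713, 0.701, 0.0, 0.001]
ft_force: [0.0, -0.7, -3.7]
width: 0.0157
```

```bash
python3 st.py
```

```text
t 43.25 p [0.5474 0.1633 0.1514] yang -0.016 fix tilt [0.001 0.002] F [ 0.  -0.7 -3.7] w 0.0157 q [ 0.3   0.39 -0.81  1.68  0.3   1.2  -0.61]
```

Call:
{"op": "apply_moves", "data": {"deltas": [{"translation": [-0.001, 0, -0.005], "turn": [0, 0.002, 0], "hand": 0.0}, {"translation": [0, 0, -0.003], "turn": [0, 0, 0], "hand": 0.0}]}}

```text
time: 43.45
ee_pos: [0.5466, 0.1633, 0.1432]
eef_rot: [0.713, 0.701, -0.0, 0.0]
ft_force: [0.2, -0.0, -4.2]
width: 0.0155
```

Call:
{"op": "apply_moves", "data": {"deltas": [{"translation": [0, 0, -0.002], "turn": [0, 0, 0], "hand": 0.0}]}}

```text
time: 43.55
ee_pos: [0.5467, 0.1634, 0.1416]
eef_rot: [0.713, 0.701, 0.0, 0.001]
ft_force: [-9.6, -5.1, 22.2]
width: 0.0155
```

```bash
python3 st.py
```

```text
t 43.55 p [0.5467 0.1634 0.1416] yang -0.016 fix tilt [0.001 0.001] F [-9.6 -5.1 22.2] w 0.0155 q [ 0.29  0.4  -0.81  1.69  0.31  1.18 -0.61]
```

Contact exactly at the expected height (0.1416 against 0.1415). Release, rise and check.

Call:
{"op": "apply_moves", "data": {"deltas": [{"translation": [0, 0, 0], "turn": [0, 0, 0], "hand": 0.045}, {"translation": [0, 0, 0], "turn": [0, 0, 0], "hand": 0.045}, {"translation": [0, 0, 0], "turn": [0, 0, 0], "hand": 0.045}, {"translation": [0, 0, 0], "turn": [0, 0, 0], "hand": 0.045}, {"translation": [0, 0, 0], "turn": [0, 0, 0], "hand": 0.045}]}}

```text
time: 44.05
ee_pos: [0.5484, 0.1643, 0.1439]
eef_rot: [0.713, 0.701, 0.002, 0.002]
ft_force: [0.2, 0.5, -0.5]
width: 0.0424
```

Call:
{"op": "apply_moves", "data": {"deltas": [{"translation": [0, 0, 0.02], "turn": [0, 0, 0], "hand": 0.045}, {"translation": [0, 0, 0.04], "turn": [0, 0, 0], "hand": 0.045}, {"translation": [0, 0, 0.045], "turn": [0, 0, 0], "hand": 0.045}, {"translation": [0, 0, 0.045], "turn": [0, 0, 0], "hand": 0.045}, {"translation": [0, 0, 0.0], "turn": [0, 0, 0], "hand": 0.045}]}}

```text
time: 44.55
ee_pos: [0.5464, 0.1639, 0.2983]
eef_rot: [0.713, 0.702, 0.001, 0.001]
ft_force: [-0.3, -0.0, -1.0]
width: 0.0446
```

```bash
python3 st.py
python3 - <<'E'
from h import *
im,kp=snap('w11')
cv2.imwrite('pics/w11v.png',cv2.resize(im,(768,576)))
print(np.round(proj('',[[.545,.164,.147],[.546,.289,.183]],kp)))
E
```

```text
t 44.55 p [0.5464 0.1639 0.2983] yang -0.015 fix tilt [-0.     0.002] F [-0.3 -0.  -1. ] w 0.0446 q [ 0.32  0.29 -0.85  1.48  0.21  1.47 -0.54]
[[258. 181.]
 [256.  55.]]
```

View pics/w11v.png

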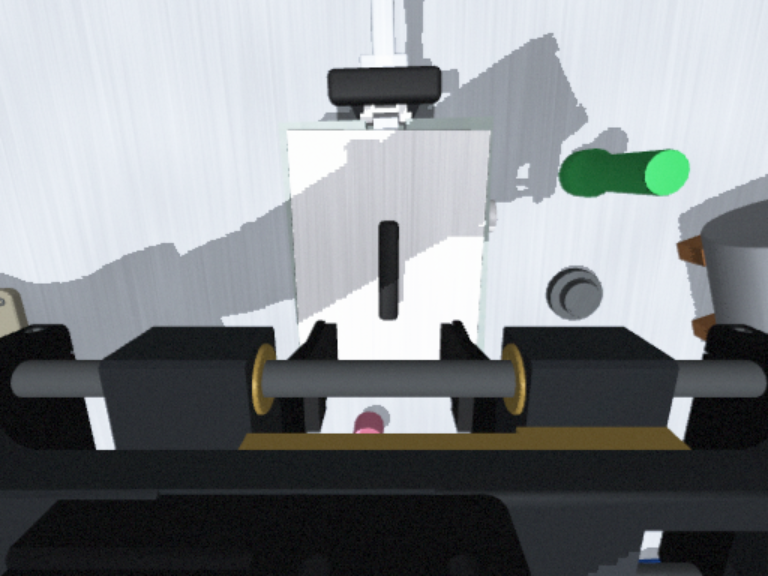

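The cover is centred and square, with even rim margins left and right (288–293 and 486–490 px) and the handle down. One last numeric check against the starting pictures.

Call:
{"op": "apply_moves", "data": {"deltas": [{"translation": [-0.01, -0.045, 0.0], "turn": [0, 0, 0], "hand": 0.045}, {"translation": [-0.01, -0.045, 0.0], "turn": [0, 0, 0], "hand": 0.045}, {"translation": [-0.01, -0.045, 0], "turn": [0, 0, 0], "hand": 0.045}, {"translation": [-0.01, -0.045, 0], "turn": [0, 0, 0], "hand": 0.045}, {"translation": [0, 0, 0], "turn": [0, 0, 0], "hand": 0.045}]}}

```text
time: 45.1
ee_pos: [0.5008, -0.0215, 0.2899]
eef_rot: [0.711, 0.703, -0.002, -0.003]
ft_force: [-0.1, 0.4, -0.3]
width: 0.0451
```

Run:
```python
from h import *
im,_=snap('d5','side');s,_=snap('s5','scene')
a=cv2.imread('pics/side0.png');b=cv2.imread('pics/scene0.png')
for nm,X in(('handle',[.546,.289,.183]),('tab',[.546,.371,.140]),('grip',[.545,.164,.145])):
    for n,i0,i1 in(('side',a,im),('scene',b,s)):
        u,v=proj(n,X)[0].astype(int)
        # template match of the starting patch in the present picture
        t=i0[v-9:v+10,u-9:u+10];w=i1[v-20:v+21,u-20:u+21];r=cv2.matchTemplate(w,t,cv2.TM_CCOEFF_NORMED);_,m,_,l=cv2.minMaxLoc(r);print(nm,n,round(m,2),'shift',l[0]-11,l[1]-11)
cv2.imwrite('pics/e.png',np.hstack([cv2.resize(im[190:360,150:320],(400,400)),cv2.resize(s[120:270,220:370],(400,400))]))
```

```text
handle side 1.0 shift 4 1
handle scene 0.99 shift 0 0
tab side 1.0 shift 0 0
tab scene 0.99 shift 0 0
grip side 0.94 shift -4 7
grip scene 0.97 shift -1 1
```

The grip's side-view shift runs along the uniform bar, so it is ambiguous. I'll resolve it by comparing the bar mask's centroid.

Run:
```python
from h import *
for n,f in(('side',('side0','d5')),('scene',('scene0','s5'))):
    u,v=proj(n,[.545,.164,.145])[0].astype(int);R=22 if n=='side' else 17
    for x in f:
        g=cv2.imread(f'pics/{x}.png').max(2)[v-R-12:v+R+13,u-R:u+R+1];m=(g<65).astype(np.uint8)
        k,l,st,c=cv2.connectedComponentsWithStats(m);i=1+np.argmax(st[1:,4]);print(x,st[i],np.round(c[i]+[u-R,v-R-12],1), np.round(ray(n,c[i]+[u-R,v-R-12],.141)[0],4))
```

```text
side0 [ 14  21  16  35 227] [235.2 247.1] [0.5451 0.1696 0.141 ]
d5 [ 13  20  17  36 243] [234.8 245.7] [0.547  0.1664 0.141 ]
scene0 [  5  25  24  16 159] [284.7 169.5] [0.5502 0.16   0.141 ]
s5 [  5  26  24  16 162] [284.5 170.2] [0.5523 0.1579 0.141 ]
```

The bar is within about 3 mm of where it started. The handle and tab are back at their starting places. Handing in.

```bash
python3 -c "
from bench import order;print(order.close_job())"
```

```text
the job is handed in; nothing more can be done
None
```

I ran the whole sequence and handed the job in after about 45 s of robot time. No verdict was reported.

1. **Cover off:** it went flat onto the mat. My first grip attempt missed because the fingers close slowly; I retried and nothing was disturbed.
2. **Basket raised:** I lifted it to the top notch. The pawl held it, shown by the load reversing at +0.090 m.
3. **Pistons:** both grey pistons on the bench went into the basket. The pink and turquoise look-alikes were left alone.
4. **Basket down:** I held the pawl's lever up for about 3 s. The handle then stood within 1 px of its fully-down position, with both pistons in the basket.
5. **Cover back:** contact with the rim came at the expected height (0.1416 against 0.1415 m).

**Last checks:**
- **Cover:** its bar is within about 3 mm of where it started in both fixed views, and it looks square in the wrist view.
- **Pawl:** the tab matched its starting picture with no shift.
- **Gripper:** it is clear of everything, with no force on it beyond noise.

**Checks that disagreed or failed:**
- **Template match:** it gave a false 4–8 px shift along the plain bars in the side view. For the cover's bar, comparing centroids settled it. For the lift handle, I relied on the scene view, which showed no shift.
- **Piston heights:** one wrist-camera pair gave heights that were clearly wrong, so I did not use it.
- **Final picture:** the last one could not be viewed because the viewing limit was reached.

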